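Stock the prize carousel for the next tombola round

TASK

Unlock the prize carousel by turning its red knob clockwise (left-hand thread, a quarter turn to its stop), swing the empty yellow bay half a turn round to your side until it clicks, and stand every prize that is on the table upright in the bay. Then turn the bay back to face the hall until it clicks and lock it again with the knob. Leave the other things on the table where they are.

Things in the scene. Friction and masses are not known exactly. Their poses are not given: they have to be found in the camera images.
- carousel (a joint): angle (rad, counter-clockwise from above) of the wooden prize turntable, 280 mm across. 3.14: yellow bay faces the hall, away from the robot (start); 0: bay faces the robot. It goes between them through 1.57 only: the post passes on the robot's left. A sprung detent at each end centres it from within 0.05 rad when let go, holding with 0.2 N m; else 0.03 N m friction. Locked, it cannot turn
- hub (a point): middle of the turntable, on its axis, at floor height (45 mm above the table). Its x axis turns with the turntable and points from the yellow bay to the black post. The grey stand is fixed to the table but may stand a little turned
- bay (a point): middle of the yellow bay's floor, 85 mm from the hub; x points to the hub, z up. The bay is the yellow half disc, 135 mm inside radius, with a wooden lip (11 mm above the floor, 5 mm thick) and a straight divider (20 mm high, 8 mm thick) beside the hub. Three prizes fit side by side, e.g. 88 mm from the hub and 50 degrees apart
- post (a point): middle of the black upright post that turns the turntable, 112 mm from the hub opposite the bay: a freely spinning sleeve 22 mm across, 62 mm tall. This point is on its axis, 105 mm above the table; the sleeve reaches from 43 mm below to 19 mm above it, its round cap to 32 mm above. Two gift boxes 46 mm wide, 38 mm high, fixed to the turntable, stand 99 mm from it on either side
- lock (a joint): angle (rad, clockwise from above) of the red lock knob: 0 locked, 1.57 loose (its stop). It draws a bolt out of the turntable's rim; the bolt is clear beyond 1.2. Lock by turning it back counter-clockwise to 0, with the turntable on a click position. It stays where it is left (0.04 N m)
- lock_grip (a point): middle of the red knob's grip bar, on its axis, 83 mm above the table: bar 57 mm long along this point's x axis (turning with the knob), 14 mm thick along y, 32 mm high, its top 7 mm above this point; below it a round flange 60 mm across, its top 23 mm below this point. The knob stands on the grey stand, 225 mm from the hub
- honey_mid (a point): prize: amber honey jar with yellow lid, round, 60 mm across, 76 mm tall, weighted low; this point is its centre, 38 mm above its underside; z points up through the lid. May be absent
- coffee_mid (a point): prize: red coffee tin, round, 60 mm across, 76 mm tall, weighted low; this point is its centre, 38 mm above its underside; z points up through the lid. May be absent
- biscuit_mid (a point): prize: blue biscuit tin with white lid, round, 60 mm across, 76 mm tall, weighted low; this point is its centre, 38 mm above its underside; z points up through the lid. May be absent
- tea_mid (a point): prize: green tea caddy, 52 mm square (sides along its x and y), 76 mm tall, weighted low; this point is its centre, 38 mm above its underside; z points up through the lid. May be absent
- honey: the honey jar, origin at the centre of its underside
- coffee: the coffee tin, origin at the centre of its underside
- biscuit: the biscuit tin, origin at the centre of its underside
- tea: the tea caddy, origin at the centre of its underside
- water: bystander: green water bottle, 64 mm across, 210 mm tall, origin at its underside
- wineglass: bystander: wine glass, 68 mm across, 150 mm tall, origin at its underside
- mug: bystander: blue mug, 76 mm across and handle, 85 mm tall, origin at its underside
- phone: bystander: black phone lying flat, 75 x 155 x 12 mm, origin at its underside
- marker: bystander: red and black marker pen lying down, 140 mm long, 18 mm thick, origin at its middle, on the table
- cards: bystander: stack of bingo cards, 90 x 130 x 22 mm, origin at its underside
There are look-alikes about, which are no part of the job. What is shaped like the coffee but pink or purple is not meant.

How it is judged:
By the outcome, as a careful person would: the job done as asked, in the order asked, and still so for the second after the job is handed in, with the robot touching nothing.
Of honey, coffee, biscuit, tea only 2 to 3 are there at a start; the rules pass over those that are not, and their reading is None.
At some moment in a run one of honey, coffee, biscuit, tea may be knocked a few centimetres aside while the robot is not near it.
It also fails if it takes over 210 s, if anything falls off the work surface, if the arm or the gripper's body presses on something with over 40 N, if the wrist force passes 120 N, or if a joint passes its speed limit or range.

ROBOT

A 6-joint arm with a two-finger parallel gripper is mounted at the origin on the work surface. World frame = base frame: x ahead of the robot, y to its left, z up, the work surface at z = 0. Lengths are in m, angles in rad, forces in N, time in s.
With the tool pointing down it reaches from about 0.275 to 0.825 m from the base axis. Payload 5.2 kg.
Tool frame: the origin (TCP) lies midway between the tips of the shut fingers; the grasp point (between the pads) lies 19 mm behind it; z points along the fingers, y is the direction in which the jaws open and shut (so a half turn about z gives the same grasp; the last joint's range is limited). The gripper opens to 93 mm and grips with 3 to 60 N. Pads are 15 mm wide; open, the fingers measure 128 mm over their backs; the gripper's body (75 mm by 188 mm) begins 65 mm behind the grasp point.
Start: joints at [-1.48, 0.259, 1.535, -0, 1.348, -0.203], TCP at [0.159, -0.526, 0.219] pointing down, gripper open.
Joint ranges: [-3.14, 3.14], [-0.91, 2.08], [0.19, 2.58], [-1.22, 4.36], [0.22, 2.71], [-3.12, 3.12]. Speed limits (rad/s): [2.57, 2.57, 3.14, 3.14, 3.14, 3.14].

INTERFACE

Orientations are given as a rotation vector (axis times angle).
In Python, from plant import env, vision, workorder gives the robot as it stands.
- The arm moves only by the tool play_rows, never from a script. Its argument "moves" is a list of rows, each an object of numbers: "x", "y", "z": the shift along the tool's x, y, z in units of 0.15 m (1.0 is 0.15 m); "spin": the turn about the tool's z in units of 360 degrees (1.0 is 360 degrees); "fingers": the finger opening in mm, from 0 to 93. In form: [{"x": .., "y": .., "z": .., "spin": .., "fingers": ..}, ...]. A call has 1 to 8 rows; each row is the pose to reach, as a shift and turn from the pose measured when the call began, along the tool's axes at that moment, turning the shorter way round; what a row does not reach only later rows make up. A row lasts 1/10 s, in which the tool goes at most 50 mm and 8.59 degrees, less where a joint would pass 70% of its speed; a pose out of reach is approached as far as the arm can. A call with a number of a shift or a turn outside -1 to 1 is refused whole. A call with a gripper value outside its range is refused whole. The fingers move at their own pace and stop on an object; "force" is the grip in N (left out, the last holds). Time passes only in rows, so rows that repeat a pose let the fingers close. It gives the time, the measured TCP pose, the force and the opening at its end, in the units of the state.
- env.get_state(): the state, without advancing time (a new reading comes with each control period).
- vision.capture(name): name is "side" or "top"; returns the picture (400x640x3 uint8, red, green, blue); there is no depth.
- vision.camera_model(name): a dict with "K" (3x3 intrinsics, pixels), "eye" and "attitude" of the camera in the world. Camera axes: x right, y down, z forward; pixel columns grow to the right and rows downward; lengths in m; the calibration is good to about 2 mm. A picture is of the moment at which its call begins. camera_model takes no time and is no camera call.
- workorder.close_job(): hands the job in, once; it reports no verdict.
Trained networks look in the newest picture that a camera, given by its name, has taken for a name from the list of things; names that differ only in an ending like _2 or _b are one class to them, and where a whole thing is asked for, a point or a joint stands for the part that bears it (a point fixed in the world has none). Each returns a list of dicts, best first, with "score" (0 to 1); they miss things now and then, are a little off and sometimes report something else, mostly with a low value. They report only what shows in the picture. A call takes as long as a camera call. They do not tell look-alikes from the thing itself.
- vision.look_for(name, camera): "position" ([x, y, z] in m, in world coordinates, good to about 4 mm: the middle of the surface that is visible of it).
- vision.mark_of(name, camera): "position" ([x, y, z] in m, in world coordinates, good to about 4 mm: a listed point, or the origin of a listed thing).
The state is a dict: "time_s": time; "joint_pos": joint angles; "joint_vel": joint speeds; "tau": joint torques, N m; "position": TCP position; "tool_rot": TCP orientation; "ft_force": force on the tool from outside, world axes, zero at the start; "wrist_torque": the same for the moment, N m; "grip_width": finger opening in m.
Only numpy, scipy, OpenCV 4.12 (cv2) and the standard library are available. Lean on these libraries where they do the work, as an engineer would, in place of code of your own. Each camera call takes 0.05 s, during which the arm holds its last target. There are 200 camera calls.

## Working session

There is one attempt and no reset: what is moved stays moved. The work goes in short steps, Python scripts to look and compute and a tool call to move; the robot and the scene stay as the last step left them, time stands still between calls to the robot, and variables do not carry over. Pictures are saved under pics/ and viewed, about 12 in all and at most 16, crops included, and the job is handed in when it is done.

Besides the shell and the picture viewer there is one more tool, called after "Call:" as name(argument=value, ...) on one line, values as JSON. play_rows: Moves the arm, as the interface text tells. Shifts and turns lie within -1 to 1; 1 stands for 0.15 m of shift or 360 degrees of turn. Its arguments: {"type":"object","properties":{"moves":{"type":"array"},"force":{"type":"number"}},"required":["moves"]}

```bash
ls; mkdir -p pics
cat > h.py <<'E'
import numpy as np, cv2
from scipy.spatial.transform import Rotation as R
from plant import env, vision, workorder
def snap(cam,fn,crop=None,scale=1):
    im=vision.capture(cam)
    if crop: im=im[crop[1]:crop[3],crop[0]:crop[2]]
    im=cv2.resize(im,None,fx=scale,fy=scale,interpolation=cv2.INTER_CUBIC)
    cv2.imwrite('pics/'+fn,im[:,:,::-1])
def proj(cam,p):
    m=vision.camera_model(cam); A=np.array(m['attitude'])
    if A.shape!=(3,3): A=R.from_rotvec(A).as_matrix() if A.size==3 else R.from_quat(A).as_matrix()
    q=np.array(m['K'])@(A.T@(np.array(p)-m['eye'])); return q[:2]/q[2]
def ray(cam,uv):
    m=vision.camera_model(cam); A=np.array(m['attitude'])
    if A.shape!=(3,3): A=R.from_rotvec(A).as_matrix()
    return np.array(m['eye']),A@np.linalg.solve(np.array(m['K']),[uv[0],uv[1],1.])
def at_z(cam,uv,z):
    e,d=ray(cam,uv); return e+d*(z-e[2])/d[2]
def go(p,yaw_deg=0):
    "shift units in tool axes to world p, spin units"
    s=env.get_state(); T=R.from_rotvec(s['tool_rot'])
    return np.round(T.inv().apply(np.array(p)-s['position'])/0.15,3)
E
python3 - <<'E'
from h import *
s=env.get_state(); print(s)
for c in('side','top'): print(c,vision.camera_model(c)); snap(c,c+'0.png')
print(R.from_rotvec(s['tool_rot']).as_matrix().round(3))
for n in ['hub','bay','post','lock_grip','honey_mid','coffee_mid','biscuit_mid','tea_mid','water','wineglass','mug','phone','marker','cards']:
  for c in('side','top'):
    print(n,c,[(np.round(d['position'],3).tolist(),round(d['score'],2),proj(c,d['position']).round().tolist()) for d in vision.mark_of(n,c)][:3])
E
```

```text
pics
{'time_s': 0.0, 'joint_pos': array([-1.47979899e+00,  2.59348590e-01,  1.53607821e+00, -1.56801503e-06,
        1.34799168e+00, -2.02811142e-01]), 'joint_vel': array([ 0.00201124,  0.00190517, -0.00220837, -0.00163516, -0.00135403,
        0.00034608]), 'tau': array([-2.63897755e-04, -4.37310076e+01, -2.84007776e+01,  7.16508413e-02,
        4.12859442e-02, -1.37412121e-04]), 'position': array([ 0.15924533, -0.525873  ,  0.21781666]), 'tool_rot': array([-3.10595094e+00, -4.59588781e-01, -1.57767924e-04]), 'ft_force': array([-0.1449723 , -1.09950382,  0.44348228]), 'wrist_torque': array([-0.0275112 , -0.03135435, -0.014392  ]), 'grip_width': 0.093082713568931}
side {'K': array([[433.89975094,   0.        , 318.17392554],
       [  0.        , 433.89975094, 196.41906893],
       [  0.        ,   0.        ,   1.        ]]), 'eye': array([0.31429129, 1.06586975, 0.68775155]), 'attitude': array([-0.2888359 ,  2.58735104, -1.51972932])}
top {'K': array([[422.31843153,   0.        , 320.46788509],
       [  0.        , 422.31843153, 193.82914832],
       [  0.        ,   0.        ,  
[... 1566 characters left out ...]
94, -0.362, -0.002], 0.96, [429.0, 174.0])]
mug side [([0.7, -0.094, -0.0], 0.89, [286.0, 200.0])]
mug top [([0.696, -0.101, -0.002], 0.71, [361.0, 171.0]), ([0.696, 0.36, -0.0], 0.18, [240.0, 166.0])]
phone side [([0.569, 0.544, -0.003], 0.97, [255.0, 369.0]), ([0.693, -0.362, 0.003], 0.27, [309.0, 165.0])]
phone top [([0.566, 0.544, 0.001], 0.82, [187.0, 198.0]), ([0.425, 0.184, 0.105], 0.51, [278.0, 235.0])]
marker side [([0.414, -0.121, 0.001], 0.74, [376.0, 205.0]), ([0.434, -0.229, 0.002], 0.15, [374.0, 188.0])]
marker top [([0.412, -0.12, -0.002], 0.7, [364.0, 246.0])]
cards side [([0.691, 0.366, 0.002], 0.72, [232.0, 295.0])]
cards top [([0.696, 0.364, -0.002], 0.75, [239.0, 166.0])]
```

View pics/top0.png

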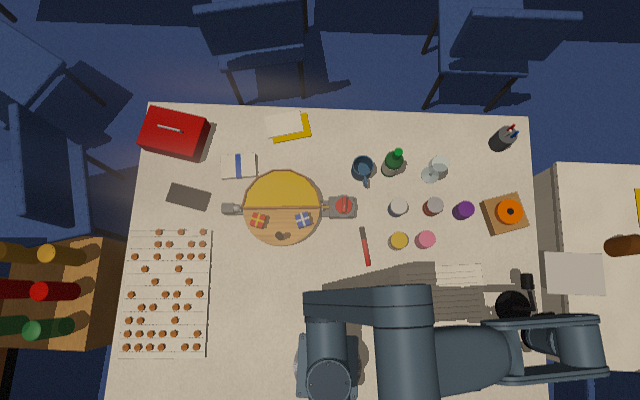

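Run:
```python
from h import *
a=vision.capture('side')[110:270,220:440]; b=vision.capture('top')[130:290,250:500]
a=cv2.resize(a,(770,560),interpolation=cv2.INTER_CUBIC);cv2.imwrite('pics/s1.png',a[:,:,::-1])
b=cv2.resize(b,(800,512),interpolation=cv2.INTER_CUBIC);cv2.imwrite('pics/t1.png',b[:,:,::-1])
```

```text
(no output)
```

View pics/s1.png

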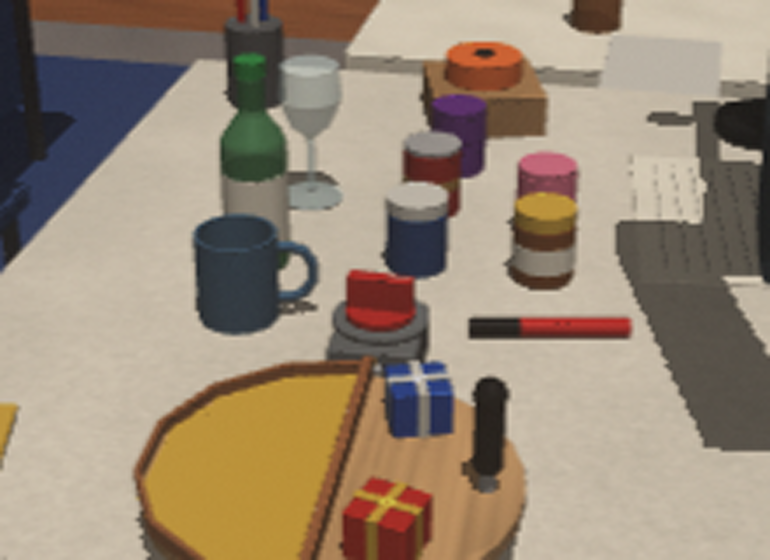

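View pics/t1.png

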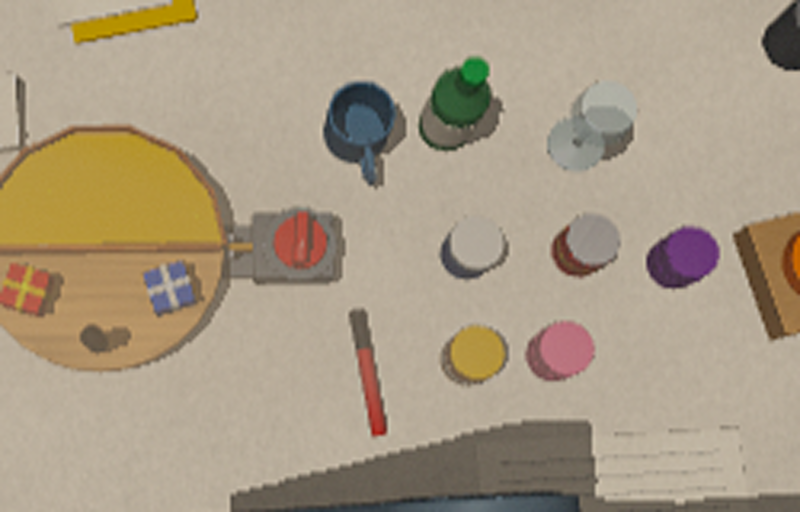

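Candidates in top0 (640x400):

| Thing | Pixel | Verdict |
|---|---|---|
| Biscuit (white lid, blue) | (399,207) | prize |
| Coffee (grey lid, red body) | (433,206) | prize |
| Honey (yellow lid) | (399,240) | prize |
| Pink tin | (426,240) | look-alike |
| Purple tin | (464,210) | look-alike |
| Orange box | (510,211) | decoy; its round top could pass for a knob |

The close crops confirm these. There is no tea caddy; the green thing is the bottle. The red knob is at (343,205). Next I measure the knob bar's angle.

Run:
```python
from h import *
im=vision.capture('top'); b=im[190:220,325:362]
cv2.imwrite('pics/k.png',cv2.resize(b,None,fx=16,fy=16,interpolation=cv2.INTER_NEAREST)[:,:,::-1])
for u,v in [(340,197),(347,197)]: print(at_z('top',(u,v),.09))
for t in range(-20,25,10):
  a=np.radians(t);d=np.array([np.cos(a),np.sin(a),0])*.0285
  print(t,[((proj('top',np.array([.5515,-.0355,.09])+k*d)-[325,190])*16).round() for k in(1,-1)])
print(go([.5515,-.0355,.16]))
```

```text
[ 0.57146703 -0.02282312  0.09      ]
[ 0.57249214 -0.04747709  0.09      ]
-20 [array([343.,  86.]), array([247., 321.])]
-10 [array([321.,  79.]), array([268., 327.])]
0 [array([299.,  77.]), array([291., 330.])]
10 [array([276.,  78.]), array([314., 329.])]
20 [array([254.,  82.]), array([336., 324.])]
[ 3.451 -2.375  0.391]
```

View pics/k.png

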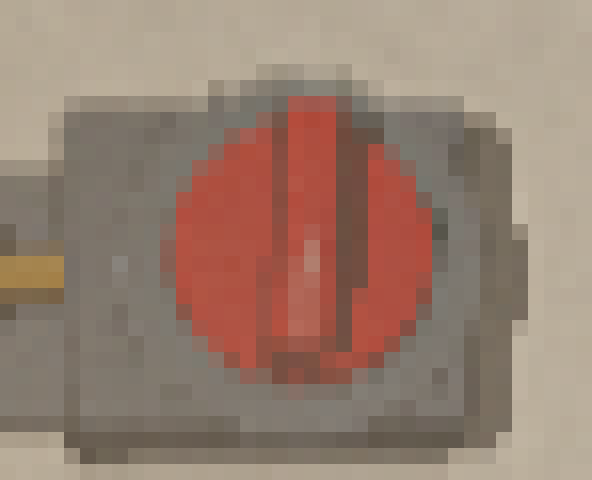

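The bar top runs from about (344.7,196) to (343.9,212) in the full picture. That puts it along world x (about -2°), centred near (0.548,-0.037). I'm moving towards it now.

Call:
play_rows(moves=[{"x": 0.33, "y": -0.23, "z": 0, "spin": -0.024, "fingers": 50}, {"x": 0.66, "y": -0.46, "z": 0, "spin": -0.048, "fingers": 50}, {"x": 1, "y": -0.69, "z": 0, "spin": -0.072, "fingers": 50}, {"x": 1, "y": -0.69, "z": 0, "spin": -0.096, "fingers": 50}, {"x": 1, "y": -0.69, "z": 0, "spin": -0.12, "fingers": 50}, {"x": 1, "y": -0.69, "z": 0, "spin": -0.143, "fingers": 50}, {"x": 1, "y": -0.69, "z": 0, "spin": -0.166, "fingers": 50}, {"x": 1, "y": -0.69, "z": 0, "spin": -0.189, "fingers": 50}])

```text
time_s: 2.45
position: [0.2731, -0.3838, 0.2188]
tool_rot: [2.311, 2.127, -0.0]
ft_force: [0.2, -0.3, 0.5]
grip_width: 0.0503
```

```bash
cat >> h.py <<'E'
def yaw():
    x=R.from_rotvec(env.get_state()['tool_rot']).as_matrix()[:,0]; return np.degrees(np.arctan2(x[1],x[0]))
def plan(p,yaw_t):
    s=env.get_state(); d=(yaw_t-yaw()+180)%360-180
    print('t',round(s['time_s'],1),'pos',s['position'].round(4),'yaw',round(yaw(),1),'q6',round(s['joint_pos'][5],2),'w',round(s['grip_width'],4),'F',s['ft_force'].round(1),'shift',go(p),'spin',round(-d/360,4))
E
python3 -c "
from h import *
plan([.548,-.037,.16],180)"
```

```text
t 2.5 pos [ 0.2731 -0.3838  0.2188] yaw 85.2 q6 -1.11 w 0.0503 F [ 0.2 -0.3  0.5] shift [2.456 1.635 0.391] spin -0.2632
```

Call:
play_rows(moves=[{"x": 0.33, "y": 0.22, "z": 0, "spin": -0.024, "fingers": 50}, {"x": 0.66, "y": 0.44, "z": 0, "spin": -0.048, "fingers": 50}, {"x": 1, "y": 0.66, "z": 0, "spin": -0.072, "fingers": 50}, {"x": 1, "y": 0.8, "z": 0, "spin": -0.096, "fingers": 50}, {"x": 1, "y": 1, "z": 0, "spin": -0.12, "fingers": 50}, {"x": 1, "y": 1, "z": 0, "spin": -0.143, "fingers": 50}, {"x": 1, "y": 1, "z": 0, "spin": -0.166, "fingers": 50}, {"x": 1, "y": 1, "z": 0, "spin": -0.189, "fingers": 50}])

```text
time_s: 3.25
position: [0.4353, -0.2464, 0.2186]
tool_rot: [-0.715, -3.059, 0.0]
ft_force: [0.4, -0.9, -0.3]
grip_width: 0.0501
```

```bash
python3 -c "
from h import *
plan([.548,-.037,.16],180)"
```

```text
t 3.2 pos [ 0.4353 -0.2464  0.2186] yaw 153.7 q6 -1.85 w 0.0501 F [ 0.4 -0.9 -0.3] shift [-0.054  1.585  0.391] spin -0.0731
```

Call:
play_rows(moves=[{"x": -0.02, "y": 0.3, "z": 0, "spin": -0.024, "fingers": 50}, {"x": -0.04, "y": 0.6, "z": 0, "spin": -0.048, "fingers": 50}, {"x": -0.05, "y": 0.9, "z": 0.1, "spin": -0.073, "fingers": 50}, {"x": -0.05, "y": 1, "z": 0.2, "spin": -0.073, "fingers": 50}, {"x": -0.05, "y": 1, "z": 0.3, "spin": -0.073, "fingers": 50}])

```text
time_s: 3.75
position: [0.5095, -0.1128, 0.1733]
tool_rot: [-0.006, 3.141, 0.0]
ft_force: [0.1, 0.0, -0.3]
grip_width: 0.0502
```

```bash
python3 -c "
from h import *
plan([.548,-.037,.12],180)"
```

```text
t 3.8 pos [ 0.5095 -0.1128  0.1733] yaw -179.8 q6 -2.01 w 0.0502 F [ 0.1  0.  -0.3] shift [-0.258  0.504  0.355] spin 0.0006
```

Call:
play_rows(moves=[{"x": -0.13, "y": 0.25, "z": 0.15, "fingers": 50}, {"x": -0.258, "y": 0.504, "z": 0.3, "spin": 0, "fingers": 50}, {"x": -0.258, "y": 0.504, "z": 0.355, "spin": 0, "fingers": 50}, {"x": -0.258, "y": 0.504, "z": 0.355, "spin": 0, "fingers": 50}])

```text
validation failed for argument at $.mo...
```

```bash
python3 -c "
from h import *
plan([.548,-.037,.067],180)
snap('side','s2.png',(230,130,430,280),4)
for c in ('side','top'): print([(d['position'],d['score']) for d in vision.mark_of('lock_grip',c)])"
```

```text
t 3.8 pos [ 0.5095 -0.1128  0.1733] yaw -179.8 q6 -2.01 w 0.0502 F [ 0.1  0.  -0.3] shift [-0.258  0.504  0.709] spin 0.0006
[([0.5498, -0.0417, 0.0828], 0.61), ([0.4333, -0.2248, 0.0012], 0.49)]
[([0.55, -0.036, 0.0838], 0.66), ([0.6234, 0.1946, 0.0448], 0.47)]
```

View pics/s2.png

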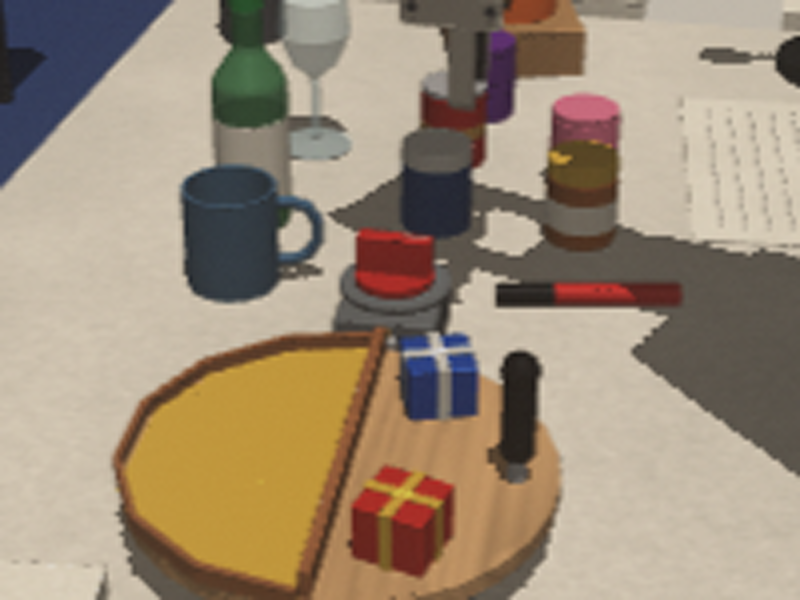

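The picture shows the gripper still behind, since that call was refused for a missing "spin". The knob bar sits at (329,191) in the full picture, which agrees with (0.549,-0.038).

Call:
play_rows(moves=[{"x": -0.13, "y": 0.25, "z": 0.1, "spin": 0, "fingers": 50}, {"x": -0.263, "y": 0.498, "z": 0.2, "spin": 0, "fingers": 50}, {"x": -0.263, "y": 0.498, "z": 0.4, "spin": 0, "fingers": 50}, {"x": -0.263, "y": 0.498, "z": 0.6, "spin": 0, "fingers": 50}, {"x": -0.263, "y": 0.498, "z": 0.7, "spin": 0, "fingers": 50}, {"x": -0.263, "y": 0.498, "z": 0.7, "spin": 0, "fingers": 50}])

```text
time_s: 4.5
position: [0.5461, -0.0402, 0.0665]
tool_rot: [-0.001, -3.136, -0.002]
ft_force: [0.5, -0.4, 1.2]
grip_width: 0.0496
```

Call:
play_rows(force=25, moves=[{"x": 0, "y": 0, "z": 0, "spin": 0, "fingers": 5}, {"x": 0, "y": 0, "z": 0, "spin": 0, "fingers": 5}, {"x": 0, "y": 0, "z": 0, "spin": 0, "fingers": 5}, {"x": 0, "y": 0, "z": 0, "spin": 0, "fingers": 5}, {"x": 0, "y": 0, "z": 0, "spin": 0, "fingers": 5}, {"x": 0, "y": 0, "z": 0, "spin": 0, "fingers": 5}])

```text
time_s: 5.1
position: [0.5465, -0.0359, 0.0676]
tool_rot: [-0.003, -3.138, -0.013]
ft_force: [0.8, 16.1, 6.3]
grip_width: 0.014
```

```bash
python3 -c "
from h import *
plan([.549,-.038,.067],180);print(env.get_state()['wrist_torque'])"
```

```text
t 5.1 pos [ 0.5465 -0.0359  0.0676] yaw 179.9 q6 -1.85 w 0.014 F [ 0.8 16.1  6.3] shift [-0.017 -0.014  0.004] spin -0.0003
[ 2.83917469 -0.32720558  0.07570823]
```

Call:
play_rows(moves=[{"x": -0.01, "y": 0.01, "z": 0, "spin": 0.02, "fingers": 5}, {"x": -0.01, "y": 0.01, "z": 0, "spin": 0.04, "fingers": 5}, {"x": -0.01, "y": 0.01, "z": 0, "spin": 0.06, "fingers": 5}, {"x": -0.01, "y": 0.01, "z": 0, "spin": 0.08, "fingers": 5}, {"x": -0.01, "y": 0.01, "z": 0, "spin": 0.1, "fingers": 5}, {"x": -0.01, "y": 0.01, "z": 0, "spin": 0.12, "fingers": 5}, {"x": -0.01, "y": 0.01, "z": 0, "spin": 0.14, "fingers": 5}, {"x": -0.01, "y": 0.01, "z": 0, "spin": 0.16, "fingers": 5}])

```text
time_s: 5.9
position: [0.5479, -0.0333, 0.0677]
tool_rot: [-1.519, -2.74, -0.011]
ft_force: [1.3, 5.1, -1.8]
grip_width: 0.0138
```

```bash
python3 -c "
from h import *
plan([.549,-.036,.067],90);print(env.get_state()['wrist_torque'])"
```

```text
t 5.9 pos [ 0.5479 -0.0333  0.0677] yaw 122.0 q6 -0.83 w 0.0138 F [ 1.3  5.1 -1.8] shift [-0.019 -0.004  0.005] spin 0.0889
[ 0.72672308 -0.4119273   0.04043841]
```

Call:
play_rows(moves=[{"x": 0, "y": 0, "z": 0, "spin": 0.02, "fingers": 5}, {"x": 0, "y": 0, "z": 0, "spin": 0.04, "fingers": 5}, {"x": 0, "y": 0, "z": 0, "spin": 0.06, "fingers": 5}, {"x": 0, "y": 0, "z": 0, "spin": 0.08, "fingers": 5}, {"x": 0, "y": 0, "z": 0, "spin": 0.095, "fingers": 5}, {"x": 0, "y": 0, "z": 0, "spin": 0.1, "fingers": 5}, {"x": 0, "y": 0, "z": 0, "spin": 0.1, "fingers": 5}])

```text
time_s: 6.6
position: [0.5492, -0.0323, 0.0678]
tool_rot: [-2.291, -2.137, -0.011]
ft_force: [4.7, 4.2, -4.5]
grip_width: 0.0154
```

```bash
python3 -c "
from h import *
plan([.549,-.036,.067],90);print(env.get_state()['wrist_torque'])"
```

```text
t 6.6 pos [ 0.5492 -0.0323  0.0678] yaw 86.0 q6 -0.21 w 0.0154 F [ 4.7  4.2 -4.5] shift [-0.025  0.001  0.005] spin -0.0111
[ 0.69286887 -0.89227113  0.69037231]
```

Call:
play_rows(moves=[{"x": 0, "y": 0, "z": 0, "spin": -0.01, "fingers": 60}, {"x": 0, "y": 0, "z": 0, "spin": -0.01, "fingers": 60}, {"x": 0, "y": 0, "z": 0, "spin": -0.01, "fingers": 60}, {"x": 0, "y": 0, "z": -0.3, "spin": -0.01, "fingers": 60}, {"x": 0, "y": 0, "z": -0.6, "spin": -0.02, "fingers": 60}, {"x": 0.3, "y": -0.15, "z": -0.8, "spin": -0.04, "fingers": 60}, {"x": 0.6, "y": -0.3, "z": -0.8, "spin": -0.06, "fingers": 60}, {"x": 0.8, "y": -0.4, "z": -0.8, "spin": -0.08, "fingers": 60}])

```text
time_s: 7.4
position: [0.4977, 0.0915, 0.1911]
tool_rot: [-1.687, -2.645, -0.017]
ft_force: [0.5, -0.0, -0.5]
grip_width: 0.0597
```

```bash
python3 -c "
from h import *
plan([.424,.1835,.17],180)
for c in ('side','top'):
  for n in('post','hub','bay'): print(n,[(d['position'],d['score']) for d in vision.mark_of(n,c)])"
```

```text
t 7.4 pos [0.4977 0.0915 0.1911] yaw 115.0 q6 -0.49 w 0.0597 F [ 0.5 -0.  -0.5] shift [ 0.762 -0.187  0.146] spin -0.1807
post [([0.4249, 0.1846, 0.1076], 0.8), ([0.4334, -0.2289, 0.0387], 0.71), ([0.4362, -0.2268, 0.0008], 0.27)]
hub [([0.5349, 0.1853, 0.0438], 0.6)]
bay [([0.6215, 0.1939, 0.0443], 0.74)]
post [([0.4261, 0.1827, 0.1045], 0.56)]
hub [([0.5396, 0.1925, 0.0464], 0.67)]
bay [([0.6237, 0.1941, 0.0444], 0.63), ([0.711, -0.2043, -0.0009], 0.34)]
```

Call:
play_rows(moves=[{"x": 0.2, "y": -0.05, "z": 0.04, "spin": -0.023, "fingers": 60}, {"x": 0.4, "y": -0.1, "z": 0.08, "spin": -0.046, "fingers": 60}, {"x": 0.6, "y": -0.15, "z": 0.1, "spin": -0.07, "fingers": 60}, {"x": 0.765, "y": -0.187, "z": 0.14, "spin": -0.094, "fingers": 60}, {"x": 0.765, "y": -0.187, "z": 0.14, "spin": -0.118, "fingers": 60}, {"x": 0.765, "y": -0.187, "z": 0.14, "spin": -0.142, "fingers": 60}, {"x": 0.765, "y": -0.187, "z": 0.14, "spin": -0.166, "fingers": 60}, {"x": 0.765, "y": -0.187, "z": 0.14, "spin": -0.188, "fingers": 60}])

```text
time_s: 8.5
position: [0.4258, 0.1809, 0.169]
tool_rot: [0.069, -3.14, -0.016]
ft_force: [0.7, -0.3, -0.3]
grip_width: 0.0598
```

Call:
play_rows(force=5, moves=[{"x": 0, "y": 0, "z": 0, "spin": 0, "fingers": 60}, {"x": 0, "y": 0, "z": 0.25, "spin": 0, "fingers": 60}, {"x": 0, "y": 0, "z": 0.5, "spin": 0, "fingers": 60}, {"x": 0, "y": 0, "z": 0.52, "spin": 0, "fingers": 60}, {"x": 0, "y": 0, "z": 0.52, "spin": 0, "fingers": 23}, {"x": 0, "y": 0, "z": 0.52, "spin": 0, "fingers": 23}, {"x": 0, "y": 0, "z": 0.52, "spin": 0, "fingers": 23}])

```text
time_s: 9.2
position: [0.4273, 0.1818, 0.0927]
tool_rot: [-0.067, 3.138, 0.016]
ft_force: [-0.0, 0.4, -0.4]
grip_width: 0.0406
```

```bash
python3 -c "
from h import *
plan([.4245,.184,.09],182.8)
snap('side','s3.png',(250,150,450,300),4)"
```

```text
t 9.2 pos [0.4273 0.1818 0.0927] yaw -177.5 q6 -1.47 w 0.0406 F [-0.   0.4 -0.4] shift [0.018 0.015 0.018] spin -0.001
```

View pics/s3.png

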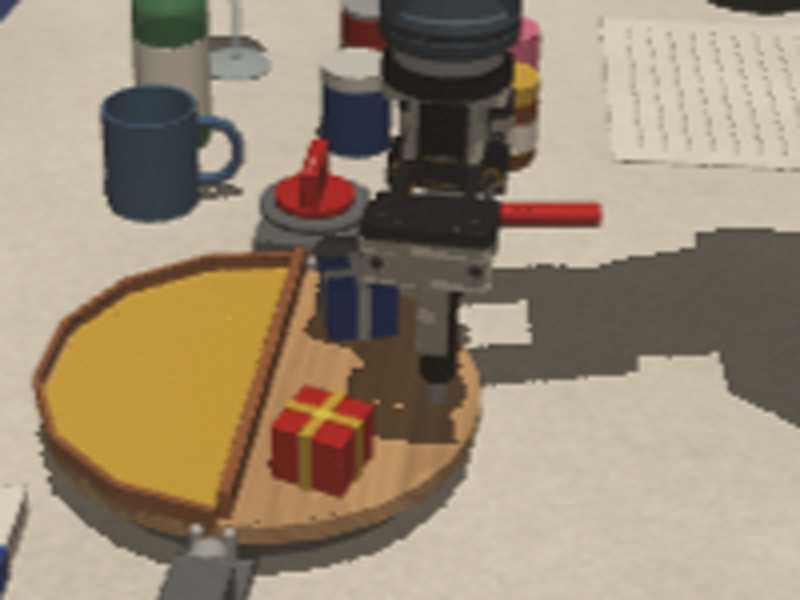

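The knob bar has turned a quarter (crop (315,180)) and the fingers straddle the post at (437,360). I'm closing the cage, then swinging in 8° steps about the hub. In the tool frame that is x = 112(cosδ-1) mm and y = 112 sinδ mm.

Call:
play_rows(moves=[{"x": 0.018, "y": 0.015, "z": 0.018, "spin": 0, "fingers": 24}, {"x": 0.018, "y": 0.015, "z": 0.018, "spin": 0, "fingers": 24}, {"x": 0.018, "y": 0.015, "z": 0.018, "spin": 0, "fingers": 24}, {"x": 0.018, "y": 0.015, "z": 0.018, "spin": 0, "fingers": 24}])

```text
time_s: 9.65
position: [0.4243, 0.184, 0.09]
tool_rot: [-0.068, 3.138, 0.016]
ft_force: [-0.3, -0.2, 0.3]
grip_width: 0.0238
```

Call:
play_rows(moves=[{"x": -0.007, "y": 0.104, "z": 0, "spin": 0.0222, "fingers": 24}, {"x": -0.029, "y": 0.206, "z": 0, "spin": 0.0444, "fingers": 24}, {"x": -0.065, "y": 0.304, "z": 0, "spin": 0.0667, "fingers": 24}, {"x": -0.113, "y": 0.396, "z": 0, "spin": 0.0889, "fingers": 24}, {"x": -0.175, "y": 0.48, "z": 0, "spin": 0.1111, "fingers": 24}, {"x": -0.247, "y": 0.555, "z": 0, "spin": 0.1333, "fingers": 24}, {"x": -0.329, "y": 0.619, "z": 0, "spin": 0.1556, "fingers": 24}, {"x": -0.419, "y": 0.671, "z": 0, "spin": 0.1778, "fingers": 24}])

```text
time_s: 10.45
position: [0.4823, 0.2878, 0.0907]
tool_rot: [-1.612, -2.691, -0.014]
ft_force: [-0.9, -0.2, -0.5]
grip_width: 0.0236
```

```bash
cat >> h.py <<'E'
def post(deg):
    a=np.radians(deg); return [.5364+.112*np.cos(a),.1895+.112*np.sin(a),.09]
E
python3 -c "
from h import *
plan(post(118.8),118.8)
for c in ('side','top'):
  for n in('post','bay'): print(n,[(d['position'],d['score']) for d in vision.mark_of(n,c)])"
```

```text
t 10.4 pos [0.4823 0.2878 0.0907] yaw 118.2 q6 -0.16 w 0.0236 F [-0.9 -0.2 -0.5] shift [-0.001  0.     0.005] spin -0.0017
post [([0.4283, 0.1853, 0.1069], 0.62), ([0.535, 0.1862, 0.0441], 0.31)]
bay [([0.6216, 0.1931, 0.0427], 0.83), ([0.4115, -0.1192, 0.0024], 0.36)]
post [([0.4261, 0.1827, 0.1045], 0.56)]
bay [([0.6237, 0.1941, 0.0444], 0.63), ([0.711, -0.2043, -0.0009], 0.34)]
```

```bash
cat >> h.py <<'E'
def find(*names):
    for c in('side','top'):
        vision.capture(c)
        for n in names: print(n,c,[(np.round(d['position'],4).tolist(),round(d['score'],2)) for d in vision.mark_of(n,c)][:3])
E
python3 -c "
from h import *
find('post','bay','lock_grip')"
```

```text
post side [([0.4826, 0.2893, 0.1038], 0.93)]
bay side [([0.5748, 0.1132, 0.0443], 0.86)]
lock_grip side []
post top [([0.5552, -0.2332, 0.0013], 0.58)]
bay top [([0.5765, 0.1149, 0.0476], 0.75)]
lock_grip top [([0.5528, -0.2353, -0.0012], 0.68), ([0.5534, -0.0372, 0.0826], 0.46)]
```

Call:
play_rows(moves=[{"x": -0.007, "y": 0.104, "z": 0, "spin": 0.0222, "fingers": 24}, {"x": -0.029, "y": 0.206, "z": 0, "spin": 0.0444, "fingers": 24}, {"x": -0.065, "y": 0.304, "z": 0, "spin": 0.0667, "fingers": 24}, {"x": -0.113, "y": 0.396, "z": 0, "spin": 0.0889, "fingers": 24}, {"x": -0.175, "y": 0.48, "z": 0, "spin": 0.1111, "fingers": 24}, {"x": -0.247, "y": 0.555, "z": 0, "spin": 0.1333, "fingers": 24}, {"x": -0.329, "y": 0.619, "z": 0, "spin": 0.1556, "fingers": 24}, {"x": -0.419, "y": 0.671, "z": 0, "spin": 0.1778, "fingers": 24}])

```text
time_s: 11.85
position: [0.6011, 0.28, 0.0914]
tool_rot: [-2.789, -1.427, -0.01]
ft_force: [-0.5, -0.5, 1.4]
grip_width: 0.0241
```

```bash
python3 -c "
from h import *
plan(post(54.8),54.8); plan(post(2.8),2.8)"
```

```text
t 11.8 pos [0.6011 0.28   0.0914] yaw 54.2 q6 0.88 w 0.0241 F [-0.5 -0.5  1.4] shift [ 0.005 -0.005  0.01 ] spin -0.0017
t 11.8 pos [0.6011 0.28   0.0914] yaw 54.2 q6 0.88 w 0.0241 F [-0.5 -0.5  1.4] shift [-0.276  0.586  0.004] spin 0.1428
```

Call:
play_rows(moves=[{"x": -0.007, "y": 0.104, "z": 0, "spin": 0.0222, "fingers": 24}, {"x": -0.029, "y": 0.206, "z": 0, "spin": 0.0444, "fingers": 24}, {"x": -0.065, "y": 0.304, "z": 0, "spin": 0.0667, "fingers": 24}, {"x": -0.113, "y": 0.396, "z": 0, "spin": 0.0889, "fingers": 24}, {"x": -0.175, "y": 0.48, "z": 0, "spin": 0.1111, "fingers": 24}, {"x": -0.237, "y": 0.545, "z": 0, "spin": 0.13, "fingers": 24}, {"x": -0.276, "y": 0.588, "z": 0, "spin": 0.1428, "fingers": 24}, {"x": -0.28, "y": 0.591, "z": 0, "spin": 0.1428, "fingers": 24}])

```text
time_s: 12.65
position: [0.6487, 0.193, 0.0907]
tool_rot: [-3.13, -0.074, -0.003]
ft_force: [0.5, -0.6, -0.5]
grip_width: 0.0241
```

```bash
python3 -c "
from h import *
plan(post(2.8),2.8);find('post','bay','hub')"
```

```text
t 12.7 pos [0.6487 0.193  0.0907] yaw 2.7 q6 1.64 w 0.0241 F [ 0.5 -0.6 -0.5] shift [-0.002 -0.013  0.005] spin -0.0003
post side [([0.6467, 0.196, 0.1041], 0.73), ([0.6937, -0.3608, 0.0031], 0.31)]
bay side [([0.4514, 0.1861, 0.0442], 0.63)]
hub side [([0.5361, 0.1863, 0.0449], 0.79)]
post top [([0.6451, 0.1926, 0.1026], 0.7), ([0.432, -0.2273, 0.034], 0.18)]
bay top [([0.4552, 0.1851, 0.0436], 0.96)]
hub top [([0.5418, 0.1919, 0.0417], 0.62)]
```

Call:
play_rows(moves=[{"x": 0, "y": 0, "z": 0, "spin": 0, "fingers": 60}, {"x": 0, "y": 0, "z": 0, "spin": 0, "fingers": 60}, {"x": 0, "y": 0, "z": 0, "spin": 0, "fingers": 60}, {"x": 0, "y": 0, "z": -0.3, "spin": 0, "fingers": 60}, {"x": 0, "y": 0, "z": -0.6, "spin": -0.01, "fingers": 60}, {"x": -0.15, "y": 0.3, "z": -0.75, "spin": -0.03, "fingers": 85}, {"x": -0.35, "y": 0.6, "z": -0.75, "spin": -0.05, "fingers": 85}, {"x": -0.5, "y": 0.9, "z": -0.75, "spin": -0.07, "fingers": 85}])

```text
time_s: 13.85
position: [0.5832, 0.0621, 0.2029]
tool_rot: [-3.037, -0.77, -0.01]
ft_force: [0.7, -1.0, 0.3]
grip_width: 0.0792
```

```bash
python3 -c "
from h import *
plan([.432,-.229,.15],92);find('post','bay','hub','honey_mid','biscuit_mid','coffee_mid')"
```

```text
t 13.8 pos [0.5832 0.0621 0.2029] yaw 28.5 q6 0.98 w 0.0792 F [ 0.7 -1.   0.3] shift [-1.814  1.228  0.329] spin -0.1765
post side [([0.6493, 0.1953, 0.1053], 0.73), ([0.5551, -0.2322, 0.0006], 0.46), ([0.6999, -0.0963, 0.0007], 0.36)]
bay side [([0.4508, 0.1871, 0.0436], 0.96)]
hub side [([0.5351, 0.185, 0.0466], 0.63), ([0.6947, 0.3644, 0.0013], 0.6)]
honey_mid side [([0.4342, -0.2279, 0.0347], 0.8)]
biscuit_mid side [([0.5557, -0.2355, 0.0386], 0.93)]
coffee_mid side [([0.5629, -0.3611, 0.0343], 0.82), ([0.5517, -0.4672, 0.0383], 0.66), ([0.4401, -0.331, 0.0389], 0.45)]
post top [([0.6513, 0.1949, 0.1058], 0.6)]
bay top [([0.4527, 0.1853, 0.0422], 0.88), ([0.5663, -0.3623, 0.04], 0.66), ([0.4318, -0.227, 0.0353], 0.36)]
hub top [([0.5389, 0.1919, 0.0406], 0.96)]
honey_mid top [([0.43, -0.231, 0.0388], 0.69)]
biscuit_mid top [([0.4326, -0.2284, -0.0002], 0.62), ([0.554, -0.2295, 0.0364], 0.5)]
coffee_mid top [([0.5523, -0.4702, 0.0337], 0.89), ([0.4444, -0.3276, 0.038], 0.62), ([0.5662, -0.3619, 0.039], 0.52)]
```

Call:
play_rows(moves=[{"x": -0.3, "y": 0.2, "z": 0, "spin": -0.022, "fingers": 85}, {"x": -0.6, "y": 0.4, "z": 0, "spin": -0.044, "fingers": 85}, {"x": -0.9, "y": 0.6, "z": 0, "spin": -0.066, "fingers": 85}, {"x": -1, "y": 0.7, "z": 0, "spin": -0.088, "fingers": 85}, {"x": -1, "y": 0.7, "z": 0, "spin": -0.11, "fingers": 85}, {"x": -1, "y": 0.7, "z": 0, "spin": -0.132, "fingers": 85}, {"x": -1, "y": 0.7, "z": 0, "spin": -0.154, "fingers": 85}, {"x": -1, "y": 0.7, "z": 0, "spin": -0.1765, "fingers": 85}])

```text
time_s: 15.35
position: [0.5009, -0.1, 0.1995]
tool_rot: [-2.179, -2.254, -0.013]
ft_force: [-0.2, -1.7, -0.2]
grip_width: 0.0845
```

```bash
python3 -c "
from h import *
plan([.432,-.229,.11],92)"
```

```text
t 15.3 pos [ 0.5009 -0.1     0.1995] yaw 91.9 q6 -0.46 w 0.0845 F [-0.2 -1.7 -0.2] shift [-0.85  -0.489  0.587] spin -0.0002
```

Call:
play_rows(moves=[{"x": -0.25, "y": -0.15, "z": 0.1, "spin": 0, "fingers": 85}, {"x": -0.5, "y": -0.3, "z": 0.25, "spin": 0, "fingers": 85}, {"x": -0.75, "y": -0.45, "z": 0.4, "spin": 0, "fingers": 85}, {"x": -0.85, "y": -0.489, "z": 0.55, "spin": 0, "fingers": 85}, {"x": -0.85, "y": -0.489, "z": 0.587, "spin": 0, "fingers": 85}, {"x": -0.85, "y": -0.489, "z": 0.587, "spin": 0, "fingers": 85}])

```text
time_s: 15.95
position: [0.4316, -0.2285, 0.1093]
tool_rot: [-2.179, -2.251, -0.014]
ft_force: [0.2, -0.5, 0.5]
grip_width: 0.0853
```

```bash
python3 -c "
from h import *
plan([.432,-.229,.031],92); find('honey_mid')"
```

```text
t 15.9 pos [ 0.4316 -0.2285  0.1093] yaw 91.9 q6 -0.76 w 0.0853 F [ 0.2 -0.5  0.5] shift [-0.01   0.002  0.522] spin -0.0004
honey_mid side [([0.4322, -0.23, 0.0365], 0.76), ([0.5635, -0.3615, 0.0372], 0.37), ([0.4499, 0.1861, 0.0422], 0.33)]
honey_mid top [([0.4331, -0.2282, 0.0011], 0.69)]
```

Call:
play_rows(force=25, moves=[{"x": -0.005, "y": 0.005, "z": 0.25, "spin": 0, "fingers": 85}, {"x": -0.005, "y": 0.005, "z": 0.45, "spin": 0, "fingers": 85}, {"x": -0.005, "y": 0.005, "z": 0.522, "spin": 0, "fingers": 85}, {"x": -0.005, "y": 0.005, "z": 0.522, "spin": 0, "fingers": 50}, {"x": -0.005, "y": 0.005, "z": 0.522, "spin": 0, "fingers": 50}, {"x": -0.005, "y": 0.005, "z": 0.522, "spin": 0, "fingers": 50}, {"x": -0.005, "y": 0.005, "z": 0.522, "spin": 0, "fingers": 50}, {"x": -0.005, "y": 0.005, "z": 0.522, "spin": 0, "fingers": 50}])

```text
time_s: 16.95
position: [0.4344, -0.2291, 0.0342]
tool_rot: [-2.179, -2.259, -0.013]
ft_force: [-2.9, 0.2, 6.5]
grip_width: 0.0596
```

```bash
cat >> h.py <<'E'
def slot(deg,z=.08,hub=(.5365,.1895),r=.088):
    a=np.radians(deg+2.7); return [hub[0]+r*np.cos(a),hub[1]+r*np.sin(a),z]
E
python3 -c "
from h import *
plan(slot(180,.19),92.7)
print([slot(a) for a in(130,180,230)])"
```

```text
t 16.9 pos [ 0.4344 -0.2291  0.0342] yaw 92.1 q6 -0.76 w 0.0596 F [-2.9  0.2  6.5] shift [ 2.766  0.198 -1.017] spin -0.0018
[[np.float64(0.4768219490516098), np.float64(0.2541724843731965), 0.08], [np.float64(0.4485976910033466), np.float64(0.18535463233755148), 0.08], [np.float64(0.4831730207766174), np.float64(0.1194983336847692), 0.08]]
```

Call:
play_rows(moves=[{"x": 0, "y": 0, "z": -0.15, "spin": 0, "fingers": 50}, {"x": 0, "y": 0, "z": -0.4, "spin": 0, "fingers": 50}, {"x": 0, "y": 0, "z": -0.65, "spin": 0, "fingers": 50}, {"x": 0.1, "y": 0, "z": -0.9, "spin": 0, "fingers": 50}, {"x": 0.3, "y": 0.02, "z": -1, "spin": 0, "fingers": 50}, {"x": 0.5, "y": 0.04, "z": -1, "spin": 0, "fingers": 50}, {"x": 0.75, "y": 0.05, "z": -1, "spin": 0, "fingers": 50}, {"x": 1, "y": 0.07, "z": -1, "spin": 0, "fingers": 50}])

```text
time_s: 17.75
position: [0.4388, -0.0788, 0.186]
tool_rot: [-2.182, -2.258, -0.014]
ft_force: [-0.6, 0.2, -2.1]
grip_width: 0.0597
```

Call:
play_rows(moves=[{"x": 0.25, "y": 0.02, "z": 0, "spin": 0, "fingers": 50}, {"x": 0.5, "y": 0.04, "z": 0, "spin": 0, "fingers": 50}, {"x": 0.75, "y": 0.06, "z": 0, "spin": 0, "fingers": 50}, {"x": 0.95, "y": 0.07, "z": 0, "spin": 0, "fingers": 50}, {"x": 1, "y": 0.07, "z": 0, "spin": 0, "fingers": 50}])

```text
time_s: 18.25
position: [0.4436, 0.0741, 0.1876]
tool_rot: [-2.178, -2.261, -0.016]
ft_force: [-0.7, 0.4, -2.5]
grip_width: 0.0596
```

```bash
python3 -c "
from h import *
plan(slot(180,.12),92.7)"
```

```text
t 18.2 pos [0.4436 0.0741 0.1876] yaw 92.2 q6 -0.13 w 0.0596 F [-0.7  0.4 -2.5] shift [0.736 0.058 0.457] spin -0.0015
```

Call:
play_rows(moves=[{"x": 0.2, "y": 0.02, "z": 0, "spin": -0.002, "fingers": 50}, {"x": 0.4, "y": 0.04, "z": 0, "spin": -0.002, "fingers": 50}, {"x": 0.6, "y": 0.05, "z": 0.05, "spin": -0.002, "fingers": 50}, {"x": 0.736, "y": 0.058, "z": 0.15, "spin": -0.002, "fingers": 50}, {"x": 0.736, "y": 0.058, "z": 0.35, "spin": -0.002, "fingers": 50}, {"x": 0.736, "y": 0.058, "z": 0.5, "spin": -0.002, "fingers": 50}, {"x": 0.736, "y": 0.058, "z": 0.55, "spin": -0.002, "fingers": 50}, {"x": 0.736, "y": 0.058, "z": 0.55, "spin": -0.002, "fingers": 50}])

```text
time_s: 19.05
position: [0.4481, 0.1848, 0.1054]
tool_rot: [-2.164, -2.273, -0.013]
ft_force: [0.5, 0.1, -2.2]
grip_width: 0.0597
```

```bash
python3 -c "
from h import *
plan(slot(180,.081),92.7); find('honey_mid','bay')
snap('side','s4.png',(220,130,420,280),4)"
```

```text
t 19.1 pos [0.4481 0.1848 0.1054] yaw 92.8 q6 0.1 w 0.0597 F [ 0.5  0.1 -2.2] shift [0.002 0.003 0.163] spin 0.0004
honey_mid side [([0.4442, 0.1857, 0.1113], 0.56)]
bay side [([0.4494, 0.1845, 0.0457], 0.67), ([0.55, -0.0409, 0.0822], 0.34)]
honey_mid top [([0.5635, -0.3605, 0.0429], 0.69)]
bay top [([0.454, 0.1852, 0.0448], 0.94)]
```

View pics/s4.png

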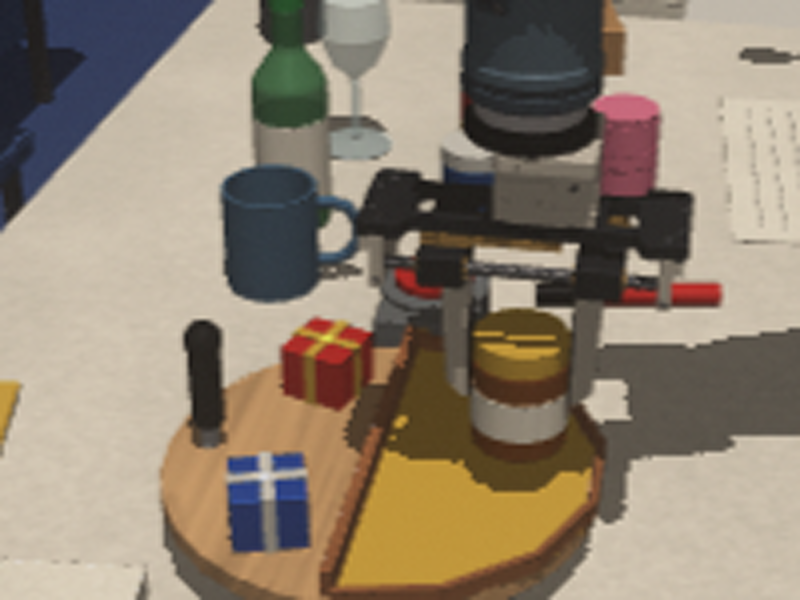

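The honey jar hangs upright at crop (522,390), inside the bay and about 25 mm above the floor. I'm lowering and releasing it.

Call:
play_rows(moves=[{"x": 0.002, "y": 0.003, "z": 0.08, "spin": 0, "fingers": 50}, {"x": 0.002, "y": 0.003, "z": 0.14, "spin": 0, "fingers": 50}, {"x": 0.002, "y": 0.003, "z": 0.165, "spin": 0, "fingers": 50}, {"x": 0.002, "y": 0.003, "z": 0.165, "spin": 0, "fingers": 50}, {"x": 0.002, "y": 0.003, "z": 0.165, "spin": 0, "fingers": 80}, {"x": 0.002, "y": 0.003, "z": 0.165, "spin": 0, "fingers": 80}, {"x": 0.002, "y": 0.003, "z": 0.165, "spin": 0, "fingers": 80}, {"x": 0.002, "y": 0.003, "z": 0.14, "spin": 0, "fingers": 80}])

```text
time_s: 20.2
position: [0.4499, 0.1859, 0.0862]
tool_rot: [-2.165, -2.276, -0.018]
ft_force: [-0.2, 0.2, -0.6]
grip_width: 0.079
```

Call:
play_rows(moves=[{"x": 0, "y": 0, "z": -0.2, "spin": 0, "fingers": 80}, {"x": 0, "y": 0, "z": -0.5, "spin": 0, "fingers": 80}, {"x": 0, "y": 0, "z": -0.75, "spin": 0, "fingers": 80}, {"x": -0.25, "y": 0.1, "z": -0.75, "spin": 0, "fingers": 80}, {"x": -0.5, "y": 0.2, "z": -0.75, "spin": 0, "fingers": 80}, {"x": -0.75, "y": 0.25, "z": -0.75, "spin": 0, "fingers": 80}, {"x": -1, "y": 0.3, "z": -0.75, "spin": 0, "fingers": 80}])

```text
time_s: 20.9
position: [0.5019, 0.036, 0.1985]
tool_rot: [2.164, 2.276, 0.02]
ft_force: [0.5, 1.4, -0.4]
grip_width: 0.0799
```

```bash
python3 -c "
from h import *
find('honey_mid','bay','biscuit_mid','coffee_mid');plan([.555,-.232,.15],92)"
```

```text
honey_mid side [([0.4496, 0.1868, 0.0819], 0.58)]
bay side [([0.4499, 0.1833, 0.0416], 0.93), ([0.5528, -0.2312, -0.0022], 0.38)]
biscuit_mid side [([0.5571, -0.2364, 0.0383], 0.87)]
coffee_mid side [([0.5621, -0.3613, 0.0354], 0.78), ([0.4409, -0.3297, 0.0403], 0.63), ([0.5509, -0.4661, 0.0371], 0.6)]
honey_mid top [([0.567, 0.5396, 0.0022], 0.62), ([0.4506, 0.1875, 0.0809], 0.53), ([0.6933, 0.3599, -0.0027], 0.31)]
bay top [([0.4515, 0.1846, 0.0446], 0.65), ([0.6971, -0.3622, -0.0036], 0.48)]
biscuit_mid top [([0.5528, -0.2268, 0.0393], 0.58), ([0.4533, 0.1846, 0.0445], 0.35)]
coffee_mid top [([0.4414, -0.3263, 0.0395], 0.67), ([0.5507, -0.4719, 0.0299], 0.64)]
t 21.4 pos [0.5012 0.0384 0.1979] yaw 93.0 q6 -0.21 w 0.0802 F [ 0.1 -0.  -0. ] shift [-1.822  0.263  0.306] spin 0.0027
```

Call:
play_rows(moves=[{"x": -0.3, "y": 0.05, "z": 0, "spin": 0.003, "fingers": 85}, {"x": -0.6, "y": 0.1, "z": 0, "spin": 0.003, "fingers": 85}, {"x": -0.9, "y": 0.13, "z": 0, "spin": 0.003, "fingers": 85}, {"x": -1, "y": 0.15, "z": 0, "spin": 0.003, "fingers": 85}])

```text
time_s: 21.8
position: [0.532, -0.1132, 0.1967]
tool_rot: [2.186, 2.256, 0.017]
ft_force: [-0.3, 0.7, -0.1]
grip_width: 0.0851
```

```bash
python3 -c "
from h import *
plan([.555,-.232,.11],92)"
```

```text
t 21.8 pos [ 0.532  -0.1132  0.1967] yaw 91.8 q6 -0.46 w 0.0851 F [-0.3  0.7 -0.1] shift [-0.801  0.124  0.573] spin -0.0006
```

Call:
play_rows(moves=[{"x": -0.25, "y": 0.04, "z": 0.1, "spin": 0, "fingers": 85}, {"x": -0.5, "y": 0.08, "z": 0.25, "spin": 0, "fingers": 85}, {"x": -0.75, "y": 0.12, "z": 0.4, "spin": 0, "fingers": 85}, {"x": -0.8, "y": 0.124, "z": 0.55, "spin": 0, "fingers": 85}, {"x": -0.8, "y": 0.124, "z": 0.573, "spin": 0, "fingers": 85}, {"x": -0.8, "y": 0.124, "z": 0.573, "spin": 0, "fingers": 85}])

```text
time_s: 22.4
position: [0.5546, -0.2303, 0.1094]
tool_rot: [-2.184, -2.255, -0.017]
ft_force: [-0.3, 0.6, 0.0]
grip_width: 0.0851
```

```bash
python3 -c "
from h import *
find('biscuit_mid');plan([.555,-.232,.031],92)"
```

```text
biscuit_mid side [([0.5544, -0.2341, 0.0374], 0.73)]
biscuit_mid top []
t 22.6 pos [ 0.5559 -0.231   0.1117] yaw 91.9 q6 -0.62 w 0.0852 F [0.6 0.4 0.4] shift [-0.01  -0.012  0.538] spin -0.0003
```

Call:
play_rows(moves=[{"x": -0.01, "y": -0.005, "z": 0.25, "spin": 0, "fingers": 85}, {"x": -0.01, "y": -0.005, "z": 0.45, "spin": 0, "fingers": 85}, {"x": -0.01, "y": -0.005, "z": 0.53, "spin": 0, "fingers": 85}, {"x": -0.01, "y": -0.005, "z": 0.53, "spin": 0, "fingers": 50}, {"x": -0.01, "y": -0.005, "z": 0.53, "spin": 0, "fingers": 50}, {"x": -0.01, "y": -0.005, "z": 0.53, "spin": 0, "fingers": 50}, {"x": -0.01, "y": -0.005, "z": 0.53, "spin": 0, "fingers": 50}, {"x": -0.01, "y": -0.005, "z": 0.53, "spin": 0, "fingers": 50}])

```text
time_s: 23.4
position: [0.5565, -0.2327, 0.0339]
tool_rot: [2.181, 2.254, 0.018]
ft_force: [-2.0, -0.3, 6.2]
grip_width: 0.0596
```

Call:
play_rows(moves=[{"x": 0, "y": 0, "z": -0.15, "spin": 0, "fingers": 50}, {"x": 0, "y": 0, "z": -0.4, "spin": 0, "fingers": 50}, {"x": 0, "y": 0, "z": -0.65, "spin": 0, "fingers": 50}, {"x": 0.1, "y": 0, "z": -0.9, "spin": 0, "fingers": 50}, {"x": 0.3, "y": -0.02, "z": -1, "spin": 0, "fingers": 50}, {"x": 0.5, "y": -0.05, "z": -1, "spin": 0, "fingers": 50}, {"x": 0.75, "y": -0.08, "z": -1, "spin": 0, "fingers": 50}, {"x": 1, "y": -0.1, "z": -1, "spin": 0, "fingers": 50}])

```text
time_s: 24.2
position: [0.5344, -0.0829, 0.185]
tool_rot: [2.182, 2.253, 0.019]
ft_force: [0.5, 0.2, -2.2]
grip_width: 0.0597
```

```bash
python3 -c "
from h import *
plan(slot(130,.185),42.7)"
```

```text
t 24.2 pos [ 0.5344 -0.0829  0.185 ] yaw 91.8 q6 -0.4 w 0.0597 F [ 0.5  0.2 -2.2] shift [ 2.258 -0.312  0.006] spin 0.1365
```

Call:
play_rows(moves=[{"x": 0.25, "y": -0.03, "z": 0, "spin": 0.02, "fingers": 50}, {"x": 0.5, "y": -0.06, "z": 0, "spin": 0.04, "fingers": 50}, {"x": 0.75, "y": -0.1, "z": 0, "spin": 0.06, "fingers": 50}, {"x": 1, "y": -0.14, "z": 0, "spin": 0.08, "fingers": 50}, {"x": 1, "y": -0.14, "z": 0, "spin": 0.1, "fingers": 50}, {"x": 1, "y": -0.14, "z": 0, "spin": 0.12, "fingers": 50}, {"x": 1, "y": -0.14, "z": 0, "spin": 0.1365, "fingers": 50}])

```text
time_s: 24.9
position: [0.5084, 0.067, 0.1858]
tool_rot: [2.928, 1.138, 0.022]
ft_force: [-0.2, 0.5, -2.3]
grip_width: 0.0596
```

```bash
python3 -c "
from h import *
plan(slot(130,.185),42.7)"
```

```text
t 24.9 pos [0.5084 0.067  0.1858] yaw 42.5 q6 0.74 w 0.0596 F [-0.2  0.5 -2.3] shift [ 0.687 -1.062  0.009] spin -0.0006
```

Call:
play_rows(moves=[{"x": 0.15, "y": -0.25, "z": 0, "spin": 0, "fingers": 50}, {"x": 0.3, "y": -0.5, "z": 0, "spin": 0, "fingers": 50}, {"x": 0.5, "y": -0.75, "z": 0, "spin": 0, "fingers": 50}, {"x": 0.65, "y": -0.97, "z": 0, "spin": 0, "fingers": 50}, {"x": 0.68, "y": -1, "z": 0, "spin": 0, "fingers": 50}])

```text
time_s: 25.4
position: [0.4811, 0.2505, 0.1868]
tool_rot: [-2.924, -1.143, -0.024]
ft_force: [0.1, -0.0, -2.4]
grip_width: 0.0598
```

Call:
play_rows(moves=[{"x": 0.005, "y": -0.06, "z": 0, "spin": 0, "fingers": 50}, {"x": 0.005, "y": -0.06, "z": 0.2, "spin": 0, "fingers": 50}, {"x": 0.005, "y": -0.06, "z": 0.4, "spin": 0, "fingers": 50}, {"x": 0.005, "y": -0.06, "z": 0.5, "spin": 0, "fingers": 50}, {"x": 0.005, "y": -0.06, "z": 0.5, "spin": 0, "fingers": 50}])

```text
time_s: 25.9
position: [0.4746, 0.2567, 0.1095]
tool_rot: [-2.925, -1.141, -0.015]
ft_force: [-0.7, -0.4, -2.0]
grip_width: 0.0595
```

```bash
python3 -c "
from h import *
find('biscuit_mid','honey_mid','bay');plan(slot(130,.08),42.7)"
```

```text
biscuit_mid side [([0.4753, 0.2562, 0.1114], 0.67)]
honey_mid side [([0.4516, 0.1888, 0.0826], 0.81)]
bay side [([0.4488, 0.1858, 0.0427], 0.65)]
biscuit_mid top []
honey_mid top [([0.4511, 0.1869, 0.0802], 0.74)]
bay top [([0.455, 0.1849, 0.046], 0.83), ([0.4483, 0.1861, 0.0426], 0.41)]
t 26.3 pos [0.4772 0.2583 0.1127] yaw 42.7 q6 1.11 w 0.0598 F [ 0.1 -0.2 -2.4] shift [-0.024  0.017  0.218] spin 0.0
```

Call:
play_rows(moves=[{"x": -0.015, "y": 0.015, "z": 0.1, "spin": 0, "fingers": 50}, {"x": -0.015, "y": 0.015, "z": 0.18, "spin": 0, "fingers": 50}, {"x": -0.015, "y": 0.015, "z": 0.218, "spin": 0, "fingers": 50}, {"x": -0.015, "y": 0.015, "z": 0.218, "spin": 0, "fingers": 50}, {"x": -0.015, "y": 0.015, "z": 0.218, "spin": 0, "fingers": 80}, {"x": -0.015, "y": 0.015, "z": 0.218, "spin": 0, "fingers": 80}, {"x": -0.015, "y": 0.015, "z": 0.218, "spin": 0, "fingers": 80}, {"x": -0.015, "y": 0.015, "z": 0.19, "spin": 0, "fingers": 80}])

```text
time_s: 27.1
position: [0.4773, 0.2553, 0.0842]
tool_rot: [-2.925, -1.143, -0.026]
ft_force: [0.5, -0.5, -0.7]
grip_width: 0.0795
```

Call:
play_rows(moves=[{"x": 0, "y": 0, "z": -0.2, "spin": 0, "fingers": 80}, {"x": 0, "y": 0, "z": -0.5, "spin": 0, "fingers": 80}, {"x": 0, "y": 0, "z": -0.75, "spin": 0, "fingers": 80}, {"x": -0.1, "y": 0.25, "z": -0.75, "spin": 0, "fingers": 80}, {"x": -0.2, "y": 0.5, "z": -0.75, "spin": 0, "fingers": 80}, {"x": -0.35, "y": 0.75, "z": -0.75, "spin": 0.01, "fingers": 80}, {"x": -0.5, "y": 1, "z": -0.75, "spin": 0.02, "fingers": 80}])

```text
time_s: 27.8
position: [0.5226, 0.092, 0.197]
tool_rot: [-2.991, -0.955, -0.028]
ft_force: [-0.1, -0.5, 0.2]
grip_width: 0.0798
```

```bash
python3 -c "
from h import *
find('honey_mid','biscuit_mid','bay','coffee_mid');plan([.564,-.361,.19],0)"
```

```text
honey_mid side [([0.4484, 0.1851, 0.0814], 0.85), ([0.5511, -0.0405, 0.08], 0.31)]
biscuit_mid side [([0.4812, 0.2527, 0.0843], 0.96)]
bay side [([0.4486, 0.1818, 0.0857], 0.74), ([0.4797, 0.255, 0.0439], 0.73), ([0.4503, 0.1865, 0.0448], 0.71)]
coffee_mid side [([0.4399, -0.3304, 0.0401], 0.57), ([0.5628, -0.3575, 0.0362], 0.43), ([0.5502, -0.4684, 0.0354], 0.36)]
honey_mid top [([0.4518, 0.1875, 0.0804], 0.55)]
biscuit_mid top [([0.4757, 0.2596, 0.0836], 0.71)]
bay top [([0.4547, 0.1828, 0.0454], 0.89)]
coffee_mid top [([0.4444, -0.3239, 0.0397], 0.76), ([0.5684, -0.3597, 0.0399], 0.66), ([0.5508, -0.471, 0.03], 0.52)]
t 28.3 pos [0.5219 0.0945 0.1963] yaw 35.6 q6 0.91 w 0.08 F [0.3 0.2 0.3] shift [-1.541  2.632  0.023] spin 0.099
```

Call:
play_rows(moves=[{"x": -0.15, "y": 0.26, "z": 0, "spin": 0.02, "fingers": 80}, {"x": -0.3, "y": 0.52, "z": 0, "spin": 0.04, "fingers": 80}, {"x": -0.45, "y": 0.78, "z": 0, "spin": 0.06, "fingers": 80}, {"x": -0.58, "y": 1, "z": 0, "spin": 0.08, "fingers": 80}, {"x": -0.58, "y": 1, "z": 0, "spin": 0.099, "fingers": 80}])

```text
time_s: 28.8
position: [0.5393, -0.0819, 0.1951]
tool_rot: [-3.136, 0.013, -0.024]
ft_force: [0.6, 0.3, 0.4]
grip_width: 0.0797
```

```bash
python3 -c "
from h import *
plan([.565,-.360,.11],0)"
```

```text
t 28.8 pos [ 0.5393 -0.0819  0.1951] yaw -0.5 q6 1.21 w 0.0797 F [0.6 0.3 0.4] shift [0.178 1.856 0.56 ] spin -0.0013
```

Call:
play_rows(moves=[{"x": 0.03, "y": 0.3, "z": 0, "spin": 0, "fingers": 80}, {"x": 0.06, "y": 0.6, "z": 0, "spin": 0, "fingers": 80}, {"x": 0.09, "y": 0.85, "z": 0, "spin": 0, "fingers": 80}, {"x": 0.1, "y": 1, "z": 0, "spin": 0, "fingers": 80}])

```text
time_s: 29.2
position: [0.5535, -0.2341, 0.1943]
tool_rot: [-3.137, 0.013, -0.024]
ft_force: [0.9, 0.5, 0.5]
grip_width: 0.0802
```

Call:
play_rows(moves=[{"x": 0.03, "y": 0.25, "z": 0, "spin": 0, "fingers": 80}, {"x": 0.05, "y": 0.5, "z": 0.1, "spin": 0, "fingers": 80}, {"x": 0.08, "y": 0.75, "z": 0.3, "spin": 0, "fingers": 80}, {"x": 0.085, "y": 0.86, "z": 0.5, "spin": 0, "fingers": 80}, {"x": 0.085, "y": 0.86, "z": 0.55, "spin": 0, "fingers": 80}, {"x": 0.085, "y": 0.86, "z": 0.55, "spin": 0, "fingers": 80}])

```text
time_s: 29.8
position: [0.5658, -0.3611, 0.1095]
tool_rot: [-3.133, 0.013, -0.02]
ft_force: [1.1, 1.6, 0.6]
grip_width: 0.08
```

```bash
python3 -c "
from h import *
find('coffee_mid');plan([.565,-.360,.032],0)
snap('side','s5.png',(240,110,440,260),4)"
```

```text
coffee_mid side [([0.4423, -0.3288, 0.0411], 0.97), ([0.5641, -0.3623, 0.0372], 0.68), ([0.551, -0.4675, 0.0423], 0.61)]
coffee_mid top [([0.5529, -0.4693, 0.0369], 0.46)]
t 30.0 pos [ 0.5677 -0.3621  0.1137] yaw -0.4 q6 0.83 w 0.0799 F [-0.3 -0.  -0.6] shift [-0.028 -0.012  0.544] spin -0.0011
```

View pics/s5.png

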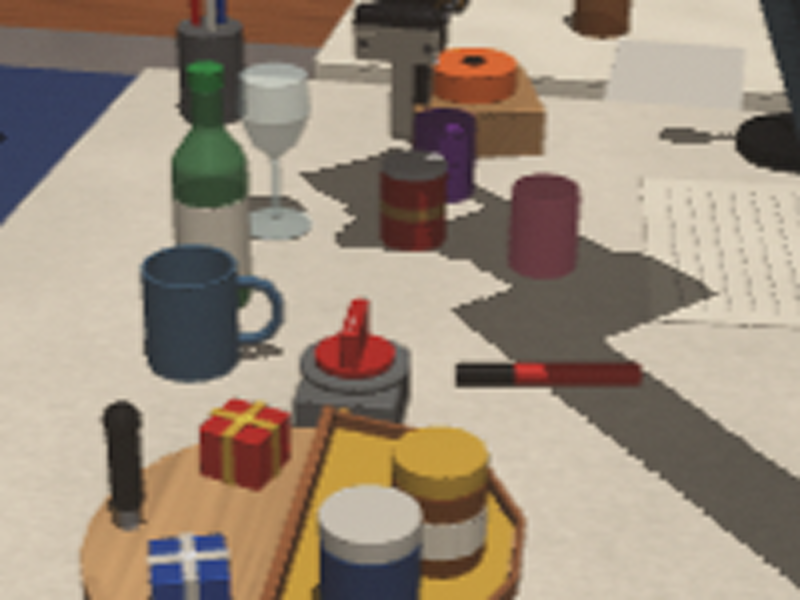

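The red tin with its gold band, at crop (412,200), is under the open fingers. The pink (545,225) and purple (445,155) tins are clear of them. Honey and biscuit stand upright in the bay.

Call:
play_rows(moves=[{"x": -0.02, "y": -0.008, "z": 0.25, "spin": 0, "fingers": 80}, {"x": -0.02, "y": -0.008, "z": 0.45, "spin": 0, "fingers": 80}, {"x": -0.02, "y": -0.008, "z": 0.54, "spin": 0, "fingers": 80}, {"x": -0.02, "y": -0.008, "z": 0.54, "spin": 0, "fingers": 50}, {"x": -0.02, "y": -0.008, "z": 0.54, "spin": 0, "fingers": 50}, {"x": -0.02, "y": -0.008, "z": 0.54, "spin": 0, "fingers": 50}, {"x": -0.02, "y": -0.008, "z": 0.54, "spin": 0, "fingers": 50}, {"x": -0.02, "y": -0.008, "z": 0.54, "spin": 0, "fingers": 50}])

```text
time_s: 30.85
position: [0.5672, -0.3612, 0.0347]
tool_rot: [-3.14, 0.011, -0.032]
ft_force: [-0.4, 3.3, 6.5]
grip_width: 0.0596
```

Call:
play_rows(moves=[{"x": 0, "y": 0, "z": -0.15, "spin": 0, "fingers": 50}, {"x": 0, "y": 0, "z": -0.4, "spin": 0, "fingers": 50}, {"x": 0, "y": 0, "z": -0.65, "spin": 0, "fingers": 50}, {"x": 0, "y": -0.1, "z": -0.9, "spin": 0, "fingers": 50}, {"x": 0, "y": -0.3, "z": -1, "spin": 0, "fingers": 50}, {"x": -0.05, "y": -0.5, "z": -1, "spin": 0, "fingers": 50}, {"x": -0.1, "y": -0.75, "z": -1, "spin": 0, "fingers": 50}, {"x": -0.15, "y": -1, "z": -1, "spin": 0, "fingers": 50}])

```text
time_s: 31.65
position: [0.5419, -0.2103, 0.1844]
tool_rot: [-3.14, 0.012, -0.032]
ft_force: [-0.1, 0.2, -2.9]
grip_width: 0.0597
```

```bash
python3 -c "
from h import *
plan(slot(230,.185),-37.3);plan(slot(230,.185),142.7)"
```

```text
t 31.6 pos [ 0.5419 -0.2103  0.1844] yaw -0.4 q6 1.01 w 0.0597 F [-0.1  0.2 -2.9] shift [-0.408 -2.195 -0.01 ] spin 0.1024
t 31.6 pos [ 0.5419 -0.2103  0.1844] yaw -0.4 q6 1.01 w 0.0597 F [-0.1  0.2 -2.9] shift [-0.408 -2.195 -0.01 ] spin -0.3976
```

Call:
play_rows(moves=[{"x": -0.04, "y": -0.25, "z": 0, "spin": 0.015, "fingers": 50}, {"x": -0.09, "y": -0.5, "z": 0, "spin": 0.03, "fingers": 50}, {"x": -0.14, "y": -0.75, "z": 0, "spin": 0.05, "fingers": 50}, {"x": -0.19, "y": -1, "z": 0, "spin": 0.07, "fingers": 50}, {"x": -0.19, "y": -1, "z": 0, "spin": 0.09, "fingers": 50}, {"x": -0.19, "y": -1, "z": 0, "spin": 0.1024, "fingers": 50}])

```text
time_s: 32.25
position: [0.514, -0.0588, 0.1842]
tool_rot: [-2.969, 1.006, -0.031]
ft_force: [0.3, -0.6, -2.9]
grip_width: 0.0596
```

```bash
python3 -c "
from h import *
plan(slot(230,.185),-37.3)"
```

```text
t 32.2 pos [ 0.514  -0.0588  0.1842] yaw -37.4 q6 1.89 w 0.0596 F [ 0.3 -0.6 -2.9] shift [-0.885 -0.819 -0.009] spin -0.0004
```

Call:
play_rows(moves=[{"x": -0.2, "y": -0.19, "z": 0, "spin": 0, "fingers": 50}, {"x": -0.4, "y": -0.38, "z": 0, "spin": 0, "fingers": 50}, {"x": -0.6, "y": -0.57, "z": 0, "spin": 0, "fingers": 50}, {"x": -0.8, "y": -0.75, "z": 0, "spin": 0, "fingers": 50}, {"x": -0.885, "y": -0.819, "z": 0.05, "spin": 0, "fingers": 50}, {"x": -0.885, "y": -0.819, "z": 0.25, "spin": 0, "fingers": 50}, {"x": -0.885, "y": -0.819, "z": 0.45, "spin": 0, "fingers": 50}, {"x": -0.885, "y": -0.819, "z": 0.45, "spin": 0, "fingers": 50}])

```text
time_s: 33.05
position: [0.4812, 0.1195, 0.1127]
tool_rot: [-2.972, 1.006, -0.019]
ft_force: [-1.5, -0.1, -3.0]
grip_width: 0.0591
```

```bash
python3 -c "
from h import *
find('coffee_mid','honey_mid');plan(slot(230,.0805),-37.3)"
```

```text
coffee_mid side [([0.4757, 0.1209, 0.1134], 0.92), ([0.4428, -0.328, 0.0403], 0.61), ([0.5347, 0.1869, 0.0443], 0.29)]
honey_mid side [([0.4472, 0.1846, 0.0829], 0.57)]
coffee_mid top [([0.5512, -0.47, 0.0333], 0.87), ([0.4411, -0.3264, 0.0389], 0.68), ([0.4819, 0.119, 0.1221], 0.46)]
honey_mid top [([0.4488, 0.1863, 0.0827], 0.54), ([0.7079, -0.2057, -0.0011], 0.41)]
t 33.4 pos [0.486  0.1192 0.1178] yaw -37.5 q6 2.24 w 0.0601 F [ 0.1  0.1 -3. ] shift [-0.02   0.014  0.248] spin -0.0004
```

Call:
play_rows(moves=[{"x": -0.015, "y": 0.014, "z": 0.1, "spin": 0, "fingers": 50}, {"x": -0.015, "y": 0.014, "z": 0.2, "spin": 0, "fingers": 50}, {"x": -0.015, "y": 0.014, "z": 0.25, "spin": 0, "fingers": 50}, {"x": -0.015, "y": 0.014, "z": 0.25, "spin": 0, "fingers": 50}, {"x": -0.015, "y": 0.014, "z": 0.25, "spin": 0, "fingers": 80}, {"x": -0.015, "y": 0.014, "z": 0.25, "spin": 0, "fingers": 80}, {"x": -0.015, "y": 0.014, "z": 0.25, "spin": 0, "fingers": 80}, {"x": -0.015, "y": 0.014, "z": 0.22, "spin": 0, "fingers": 80}])

```text
time_s: 34.15
position: [0.4835, 0.1189, 0.0849]
tool_rot: [-2.968, 1.006, -0.035]
ft_force: [-0.1, 0.5, -0.4]
grip_width: 0.0797
```

Call:
play_rows(moves=[{"x": 0, "y": 0, "z": -0.2, "spin": 0, "fingers": 80}, {"x": 0, "y": 0, "z": -0.5, "spin": -0.01, "fingers": 80}, {"x": 0, "y": 0, "z": -0.75, "spin": -0.03, "fingers": 80}, {"x": 0.1, "y": -0.25, "z": -0.75, "spin": -0.05, "fingers": 80}, {"x": 0.25, "y": -0.5, "z": -0.75, "spin": -0.07, "fingers": 70}, {"x": 0.4, "y": -0.75, "z": -0.75, "spin": -0.09, "fingers": 60}, {"x": 0.5, "y": -0.95, "z": -0.75, "spin": -0.11, "fingers": 60}])

```text
time_s: 34.85
position: [0.6292, 0.1871, 0.2016]
tool_rot: [3.14, 0.067, 0.04]
ft_force: [0.4, -0.0, 0.4]
grip_width: 0.062
```

```bash
python3 -c "
from h import *
find('coffee_mid','honey_mid','biscuit_mid','post');plan(post(2.7)[:2]+[.17],2.7)"
```

```text
coffee_mid side [([0.5519, -0.4676, 0.0402], 0.89), ([0.4427, -0.3274, 0.0413], 0.86), ([0.4798, 0.12, 0.0803], 0.7)]
honey_mid side [([0.4471, 0.1858, 0.0836], 0.82)]
biscuit_mid side [([0.4786, 0.2553, 0.0825], 0.88)]
post side [([0.6466, 0.1934, 0.1078], 0.86), ([0.6925, -0.3592, 0.0043], 0.69)]
coffee_mid top [([0.5518, -0.4709, 0.0359], 0.81), ([0.4408, -0.3268, 0.0387], 0.55), ([0.485, 0.1198, 0.0864], 0.5)]
honey_mid top []
biscuit_mid top []
post top [([0.6477, 0.1954, 0.1052], 0.69)]
t 35.4 pos [0.6264 0.1861 0.2015] yaw 2.1 q6 1.65 w 0.0601 F [-0.1 -0.7  1.2] shift [ 0.143 -0.053  0.214] spin -0.0017
```

All three are upright in the bay at mid height z≈0.082. Back to the post.

Call:
play_rows(moves=[{"x": 0.143, "y": -0.055, "z": 0.1, "spin": -0.002, "fingers": 60}, {"x": 0.143, "y": -0.055, "z": 0.2, "spin": -0.002, "fingers": 60}, {"x": 0.143, "y": -0.055, "z": 0.4, "spin": -0.002, "fingers": 60}, {"x": 0.143, "y": -0.055, "z": 0.6, "spin": -0.002, "fingers": 60}, {"x": 0.143, "y": -0.055, "z": 0.745, "spin": -0.002, "fingers": 60}, {"x": 0.143, "y": -0.055, "z": 0.745, "spin": -0.002, "fingers": 24}, {"x": 0.143, "y": -0.055, "z": 0.745, "spin": -0.002, "fingers": 24}, {"x": 0.143, "y": -0.055, "z": 0.745, "spin": -0.002, "fingers": 24}])

```text
time_s: 36.15
position: [0.6514, 0.1952, 0.0925]
tool_rot: [-3.14, -0.077, -0.043]
ft_force: [0.2, -1.1, 0.0]
grip_width: 0.0404
```

Call:
play_rows(force=5, moves=[{"x": 0, "y": 0, "z": 0, "spin": 0, "fingers": 24}, {"x": 0, "y": 0, "z": 0, "spin": 0, "fingers": 24}, {"x": 0, "y": 0, "z": 0, "spin": 0, "fingers": 24}])

```text
time_s: 36.45
position: [0.6518, 0.1953, 0.0935]
tool_rot: [-3.14, -0.077, -0.046]
ft_force: [-0.4, -0.1, 1.3]
grip_width: 0.0245
```

```bash
python3 -c "
from h import *
plan(post(2.7),2.7); find('post'); snap('top','t2.png',(230,150,430,300),4)"
```

```text
t 36.5 pos [0.6518 0.1953 0.0935] yaw 2.8 q6 1.65 w 0.0245 F [-0.4 -0.1  1.3] shift [-0.024  0.002  0.023] spin 0.0003
post side [([0.6491, 0.1931, 0.1037], 0.92), ([0.4789, 0.2539, 0.0783], 0.63)]
post top [([0.6502, 0.192, 0.1047], 0.92)]
```

View pics/t2.png

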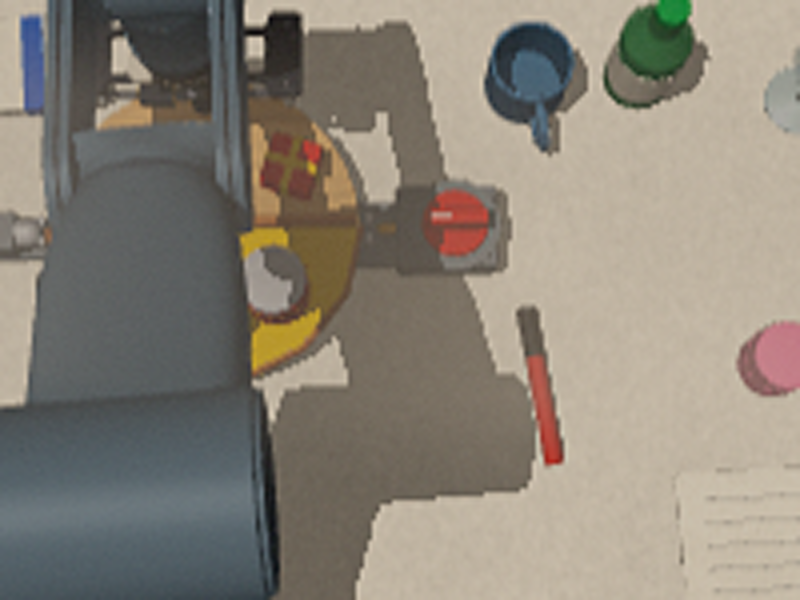

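Call:
play_rows(moves=[{"x": -0.024, "y": -0.03, "z": 0.02, "spin": -0.006, "fingers": 24}, {"x": -0.035, "y": -0.09, "z": 0.02, "spin": -0.02, "fingers": 24}, {"x": -0.05, "y": -0.17, "z": 0.02, "spin": -0.036, "fingers": 24}, {"x": -0.075, "y": -0.25, "z": 0.02, "spin": -0.054, "fingers": 24}, {"x": -0.11, "y": -0.33, "z": 0.02, "spin": -0.073, "fingers": 24}, {"x": -0.15, "y": -0.4, "z": 0.02, "spin": -0.09, "fingers": 24}, {"x": -0.19, "y": -0.46, "z": 0.02, "spin": -0.106, "fingers": 24}, {"x": -0.24, "y": -0.52, "z": 0.02, "spin": -0.122, "fingers": 24}])

```text
time_s: 37.5
position: [0.6118, 0.2716, 0.0885]
tool_rot: [2.871, 1.248, 0.04]
ft_force: [0.6, -1.5, 0.7]
grip_width: 0.0239
```

```bash
python3 -c "
from h import *
plan(post(46.6),46.6);find('post','honey_mid','biscuit_mid','coffee_mid')"
```

```text
t 37.5 pos [0.6118 0.2716 0.0885] yaw 47.0 q6 1.01 w 0.0239 F [ 0.6 -1.5  0.7] shift [ 0.004  0.011 -0.01 ] spin 0.0011
post side [([0.6145, 0.2759, 0.1079], 0.96), ([0.4133, -0.1219, 0.0029], 0.45)]
honey_mid side [([0.4768, 0.1249, 0.0834], 0.64), ([0.4782, 0.126, 0.045], 0.24)]
biscuit_mid side [([0.4474, 0.1935, 0.0808], 0.58)]
coffee_mid side [([0.5425, 0.1028, 0.0797], 0.9), ([0.4409, -0.3274, 0.0403], 0.89), ([0.5528, -0.4697, 0.0396], 0.69)]
post top [([0.6106, 0.2725, 0.1067], 0.61)]
honey_mid top [([0.4802, 0.1238, 0.0823], 0.54)]
biscuit_mid top [([0.4456, 0.1976, 0.087], 0.59)]
coffee_mid top [([0.5512, 0.1007, 0.0868], 0.82), ([0.4427, -0.3259, 0.0379], 0.82), ([0.5503, -0.4684, 0.0364], 0.55)]
```

All riding well. Two more 48° steps, then the last stretch.

Call:
play_rows(moves=[{"x": 0, "y": -0.07, "z": -0.01, "spin": -0.0167, "fingers": 24}, {"x": -0.013, "y": -0.147, "z": -0.01, "spin": -0.0333, "fingers": 24}, {"x": -0.033, "y": -0.222, "z": -0.01, "spin": -0.05, "fingers": 24}, {"x": -0.061, "y": -0.296, "z": -0.01, "spin": -0.0667, "fingers": 24}, {"x": -0.097, "y": -0.366, "z": -0.01, "spin": -0.0833, "fingers": 24}, {"x": -0.14, "y": -0.432, "z": -0.01, "spin": -0.1, "fingers": 24}, {"x": -0.189, "y": -0.493, "z": -0.01, "spin": -0.1167, "fingers": 24}, {"x": -0.245, "y": -0.55, "z": -0.01, "spin": -0.1333, "fingers": 24}])

```text
time_s: 38.8
position: [0.5271, 0.3007, 0.0879]
tool_rot: [2.111, 2.298, 0.031]
ft_force: [0.7, -0.4, 0.6]
grip_width: 0.0244
```

Call:
play_rows(moves=[{"x": -0.004, "y": -0.078, "z": 0, "spin": -0.0167, "fingers": 24}, {"x": -0.016, "y": -0.155, "z": 0, "spin": -0.0333, "fingers": 24}, {"x": -0.036, "y": -0.231, "z": 0, "spin": -0.05, "fingers": 24}, {"x": -0.064, "y": -0.304, "z": 0, "spin": -0.0667, "fingers": 24}, {"x": -0.1, "y": -0.373, "z": 0, "spin": -0.0833, "fingers": 24}, {"x": -0.143, "y": -0.439, "z": 0, "spin": -0.1, "fingers": 24}, {"x": -0.192, "y": -0.5, "z": 0, "spin": -0.1167, "fingers": 24}, {"x": -0.247, "y": -0.555, "z": 0, "spin": -0.1333, "fingers": 24}])

```text
time_s: 39.6
position: [0.4476, 0.2565, 0.0859]
tool_rot: [0.986, 2.953, 0.017]
ft_force: [0.2, 0.8, 0.3]
grip_width: 0.0243
```

```bash
python3 -c "
from h import *
plan(post(182.7),182.7);find('post','honey_mid','biscuit_mid','coffee_mid')"
```

```text
t 39.6 pos [0.4476 0.2565 0.0859] yaw 143.0 q6 -0.61 w 0.0243 F [0.2 0.8 0.3] shift [-0.167 -0.477 -0.033] spin -0.1102
post side [([0.4455, 0.2578, 0.1059], 0.57)]
honey_mid side [([0.6073, 0.1418, 0.0826], 0.92), ([0.7091, -0.2037, 0.0028], 0.29)]
biscuit_mid side [([0.5393, 0.0966, 0.082], 0.48)]
coffee_mid side [([0.6214, 0.2028, 0.0797], 0.66), ([0.4406, -0.329, 0.0406], 0.58)]
post top [([0.4462, 0.2577, 0.1055], 0.75)]
honey_mid top [([0.6077, 0.1424, 0.0807], 0.68), ([0.5432, 0.1933, 0.0437], 0.59)]
biscuit_mid top []
coffee_mid top [([0.6264, 0.2012, 0.0848], 0.52), ([0.4407, -0.3272, 0.0377], 0.52), ([0.6969, -0.3604, -0.0024], 0.51)]
```

Call:
play_rows(moves=[{"x": -0.004, "y": -0.078, "z": -0.02, "spin": -0.0167, "fingers": 24}, {"x": -0.016, "y": -0.155, "z": -0.02, "spin": -0.0333, "fingers": 24}, {"x": -0.036, "y": -0.231, "z": -0.02, "spin": -0.05, "fingers": 24}, {"x": -0.064, "y": -0.304, "z": -0.02, "spin": -0.0667, "fingers": 24}, {"x": -0.1, "y": -0.373, "z": -0.03, "spin": -0.0833, "fingers": 24}, {"x": -0.137, "y": -0.43, "z": -0.03, "spin": -0.098, "fingers": 24}, {"x": -0.16, "y": -0.467, "z": -0.03, "spin": -0.108, "fingers": 24}, {"x": -0.17, "y": -0.48, "z": -0.03, "spin": -0.1102, "fingers": 24}])

```text
time_s: 40.9
position: [0.4245, 0.184, 0.0893]
tool_rot: [-0.068, 3.112, 0.001]
ft_force: [-0.3, 0.8, 0.0]
grip_width: 0.024
```

Call:
play_rows(moves=[{"x": 0, "y": 0, "z": 0, "spin": 0, "fingers": 60}, {"x": 0, "y": 0, "z": 0, "spin": 0, "fingers": 60}, {"x": 0, "y": 0, "z": 0, "spin": 0, "fingers": 60}, {"x": 0, "y": 0, "z": -0.2, "spin": 0, "fingers": 60}, {"x": 0, "y": 0, "z": -0.5, "spin": 0, "fingers": 60}, {"x": 0, "y": 0, "z": -0.75, "spin": 0, "fingers": 60}])

```text
time_s: 41.5
position: [0.421, 0.1841, 0.2033]
tool_rot: [-0.068, 3.112, 0.001]
ft_force: [1.2, -0.4, -0.6]
grip_width: 0.0598
```

```bash
python3 -c "
from h import *
find('post','bay','lock_grip','honey_mid','biscuit_mid','coffee_mid');plan([.549,-.0335,.19],90)"
```

```text
post side [([0.4238, 0.1849, 0.1062], 0.94)]
bay side [([0.6217, 0.1914, 0.0417], 0.67), ([0.5346, 0.1867, 0.0452], 0.45)]
lock_grip side [([0.5517, -0.0422, 0.0835], 0.75)]
honey_mid side [([0.6241, 0.1964, 0.0852], 0.95)]
biscuit_mid side []
coffee_mid side [([0.5481, -0.4665, 0.0399], 0.67), ([0.5887, 0.2553, 0.0814], 0.62), ([0.4425, -0.3276, 0.0396], 0.52)]
post top [([0.4228, 0.1833, 0.1035], 0.78), ([0.5923, 0.1231, 0.0826], 0.45), ([0.7101, -0.2064, -0.0016], 0.44)]
bay top [([0.6193, 0.1913, 0.045], 0.56)]
lock_grip top [([0.695, 0.3637, -0.0], 0.71), ([0.5488, -0.0314, 0.0846], 0.65), ([0.6263, 0.1992, 0.0793], 0.52)]
honey_mid top [([0.6238, 0.1972, 0.0818], 0.74), ([0.5389, 0.1937, 0.0434], 0.26)]
biscuit_mid top [([0.5932, 0.1226, 0.084], 0.81)]
coffee_mid top [([0.5507, -0.4689, 0.0338], 0.84), ([0.4418, -0.3282, 0.0377], 0.52)]
t 42.2 pos [0.4211 0.1838 0.2013] yaw -177.5 q6 -1.44 w 0.0599 F [-0.6  0.2  0.7] shift [-0.786 -1.485  0.098] spin 0.257
```

Call:
play_rows(moves=[{"x": -0.12, "y": -0.23, "z": 0, "spin": 0.022, "fingers": 50}, {"x": -0.24, "y": -0.46, "z": 0, "spin": 0.044, "fingers": 50}, {"x": -0.36, "y": -0.69, "z": 0, "spin": 0.066, "fingers": 50}, {"x": -0.48, "y": -0.92, "z": 0, "spin": 0.088, "fingers": 50}, {"x": -0.53, "y": -1, "z": 0, "spin": 0.11, "fingers": 50}, {"x": -0.65, "y": -1, "z": 0, "spin": 0.132, "fingers": 50}, {"x": -0.78, "y": -1, "z": 0, "spin": 0.154, "fingers": 50}, {"x": -0.78, "y": -1, "z": 0, "spin": 0.176, "fingers": 50}])

```text
time_s: 43.0
position: [0.5466, 0.0385, 0.2044]
tool_rot: [1.587, 2.682, 0.024]
ft_force: [-0.5, 0.1, -0.3]
grip_width: 0.0498
```

```bash
python3 -c "
from h import *
plan([.549,-.0335,.11],88.5)"
```

```text
t 43.0 pos [0.5466 0.0385 0.2044] yaw 118.8 q6 -0.64 w 0.0498 F [-0.5  0.1 -0.3] shift [-0.42  -0.233  0.629] spin 0.084
```

Call:
play_rows(moves=[{"x": -0.2, "y": -0.1, "z": 0, "spin": 0.02, "fingers": 50}, {"x": -0.42, "y": -0.233, "z": 0, "spin": 0.04, "fingers": 50}, {"x": -0.42, "y": -0.233, "z": 0.15, "spin": 0.06, "fingers": 50}, {"x": -0.42, "y": -0.233, "z": 0.35, "spin": 0.08, "fingers": 50}, {"x": -0.42, "y": -0.233, "z": 0.55, "spin": 0.084, "fingers": 50}, {"x": -0.42, "y": -0.233, "z": 0.629, "spin": 0.084, "fingers": 50}, {"x": -0.42, "y": -0.233, "z": 0.629, "spin": 0.084, "fingers": 50}])

```text
time_s: 43.7
position: [0.5477, -0.0332, 0.1083]
tool_rot: [2.237, 2.182, 0.031]
ft_force: [-0.3, -0.3, 0.3]
grip_width: 0.0501
```

```bash
python3 -c "
from h import *
plan([.549,-.0335,.067],88.5)
snap('side','s6.png',(230,130,430,280),4)"
```

```text
t 43.7 pos [ 0.5477 -0.0332  0.1083] yaw 88.6 q6 -0.25 w 0.0501 F [-0.3 -0.3  0.3] shift [-0.003  0.002  0.275] spin 0.0002
```

View pics/s6.png

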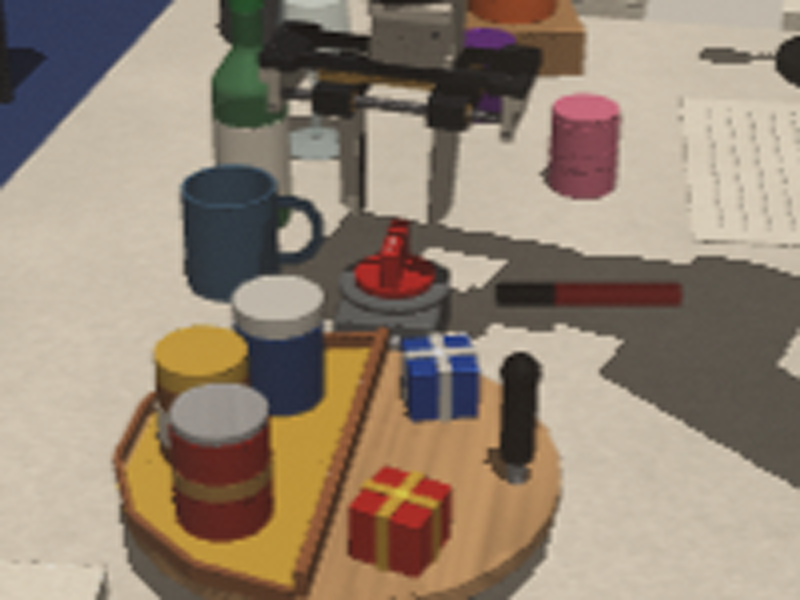

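Honey (200,370), biscuit (278,345) and coffee (220,460) stand in the bay facing the hall. The post at crop (519,400) matches its starting picture. The fingers straddle the knob bar at (397,250), so I'm gripping it.

Call:
play_rows(force=25, moves=[{"x": 0, "y": 0.008, "z": 0.15, "spin": 0, "fingers": 50}, {"x": 0, "y": 0.008, "z": 0.27, "spin": 0, "fingers": 50}, {"x": 0, "y": 0.008, "z": 0.27, "spin": 0, "fingers": 50}, {"x": 0, "y": 0.008, "z": 0.27, "spin": 0, "fingers": 5}, {"x": 0, "y": 0.008, "z": 0.27, "spin": 0, "fingers": 5}, {"x": 0, "y": 0.008, "z": 0.27, "spin": 0, "fingers": 5}, {"x": 0, "y": 0.008, "z": 0.27, "spin": 0, "fingers": 5}, {"x": 0, "y": 0.008, "z": 0.27, "spin": 0, "fingers": 5}])

```text
time_s: 44.55
position: [0.5497, -0.0333, 0.0697]
tool_rot: [2.236, 2.183, 0.029]
ft_force: [-9.5, -1.7, 10.1]
grip_width: 0.0147
```

Call:
play_rows(moves=[{"x": 0, "y": 0, "z": 0, "spin": -0.02, "fingers": 5}, {"x": 0, "y": 0, "z": 0, "spin": -0.04, "fingers": 5}, {"x": 0, "y": 0, "z": 0, "spin": -0.06, "fingers": 5}, {"x": 0, "y": 0, "z": 0, "spin": -0.08, "fingers": 5}, {"x": 0, "y": 0, "z": 0, "spin": -0.1, "fingers": 5}, {"x": 0, "y": 0, "z": 0, "spin": -0.12, "fingers": 5}, {"x": 0, "y": 0, "z": 0, "spin": -0.14, "fingers": 5}, {"x": 0, "y": 0, "z": 0, "spin": -0.16, "fingers": 5}])

```text
time_s: 45.35
position: [0.5479, -0.0343, 0.0698]
tool_rot: [0.898, 2.989, 0.009]
ft_force: [-5.5, -4.9, 4.4]
grip_width: 0.0141
```

```bash
python3 -c "
from h import *
plan([.549,-.0335,.067],180); print(env.get_state()['wrist_torque'])"
```

```text
t 45.4 pos [ 0.5479 -0.0343  0.0698] yaw 146.5 q6 -1.26 w 0.0141 F [-5.5 -4.9  4.4] shift [-0.003  0.008  0.019] spin -0.093
[-0.89341166  1.23830089 -0.13456068]
```

Call:
play_rows(moves=[{"x": 0, "y": 0, "z": 0, "spin": -0.02, "fingers": 5}, {"x": 0, "y": 0, "z": 0, "spin": -0.04, "fingers": 5}, {"x": 0, "y": 0, "z": 0, "spin": -0.06, "fingers": 5}, {"x": 0, "y": 0, "z": 0, "spin": -0.08, "fingers": 5}, {"x": 0, "y": 0, "z": 0, "spin": -0.095, "fingers": 5}, {"x": 0, "y": 0, "z": 0, "spin": -0.1, "fingers": 5}, {"x": 0, "y": 0, "z": 0, "spin": -0.1, "fingers": 5}])

```text
time_s: 46.05
position: [0.5475, -0.0356, 0.0698]
tool_rot: [-0.071, 3.12, -0.004]
ft_force: [-1.3, -5.1, 0.3]
grip_width: 0.0137
```

```bash
python3 -c "
from h import *
plan([.549,-.0335,.067],180); print(env.get_state()['wrist_torque'])"
```

```text
t 46.0 pos [ 0.5475 -0.0356  0.0698] yaw -177.4 q6 -1.89 w 0.0137 F [-1.3 -5.1  0.3] shift [-0.01   0.013  0.019] spin 0.0072
[-0.7576854   0.34184309  0.0096065 ]
```

Call:
play_rows(moves=[{"x": 0, "y": 0, "z": 0, "spin": -0.006, "fingers": 5}, {"x": 0, "y": 0, "z": 0, "spin": -0.012, "fingers": 5}, {"x": 0, "y": 0, "z": 0, "spin": -0.012, "fingers": 5}])

```text
time_s: 46.35
position: [0.5474, -0.0357, 0.0698]
tool_rot: [-0.186, 3.116, -0.005]
ft_force: [-0.3, -0.9, -0.5]
grip_width: 0.0142
```

```bash
python3 -c "
from h import *
plan([.549,-.0335,.067],180); print(env.get_state()['wrist_torque'])"
```

```text
t 46.4 pos [ 0.5474 -0.0357  0.0698] yaw -173.2 q6 -1.96 w 0.0142 F [-0.3 -0.9 -0.5] shift [-0.012  0.013  0.019] spin 0.019
[-0.0521743   0.05906794 -0.64172384]
```

Stop torque is 0.64 N m, so the knob is back at its locked end. I'm releasing and backing off.

Call:
play_rows(moves=[{"x": 0, "y": 0, "z": 0, "spin": 0.008, "fingers": 5}, {"x": 0, "y": 0, "z": 0, "spin": 0.01, "fingers": 50}, {"x": 0, "y": 0, "z": 0, "spin": 0.01, "fingers": 50}, {"x": 0, "y": 0, "z": 0, "spin": 0.01, "fingers": 50}, {"x": 0, "y": 0, "z": -0.3, "spin": 0.01, "fingers": 50}, {"x": 0, "y": 0, "z": -0.6, "spin": 0.01, "fingers": 50}, {"x": 0.3, "y": 0, "z": -0.9, "spin": 0.01, "fingers": 50}, {"x": 0.6, "y": -0.2, "z": -1, "spin": 0.01, "fingers": 50}])

```text
time_s: 47.15
position: [0.4727, -0.0658, 0.2154]
tool_rot: [-0.094, 3.115, -0.006]
ft_force: [0.7, -0.8, -0.4]
grip_width: 0.0499
```

```bash
python3 -c "
from h import *
plan([.45,-.05,.22],180); find('lock_grip','post','honey_mid','biscuit_mid','coffee_mid','mug','marker')
a=vision.capture('side')[130:280,230:430]; b=vision.capture('top')[150:300,230:430]
cv2.imwrite('pics/f.png',cv2.resize(np.vstack([a,b]),None,fx=2,fy=2,interpolation=cv2.INTER_CUBIC)[:,:,::-1])"
```

```text
t 47.1 pos [ 0.4727 -0.0658  0.2154] yaw -176.5 q6 -2.01 w 0.0499 F [ 0.7 -0.8 -0.4] shift [ 0.144  0.114 -0.035] spin 0.0097
lock_grip side [([0.5525, -0.0397, 0.0849], 0.54), ([0.5939, 0.2554, 0.0817], 0.22)]
post side [([0.4247, 0.1839, 0.1062], 0.64)]
honey_mid side [([0.6231, 0.1991, 0.0828], 0.81)]
biscuit_mid side [([0.5953, 0.1178, 0.0825], 0.6), ([0.4122, -0.1206, -0.0004], 0.28), ([0.6874, 0.3656, -0.0004], 0.25)]
coffee_mid side [([0.4418, -0.3298, 0.0417], 0.96), ([0.5905, 0.2566, 0.0785], 0.6)]
mug side [([0.6985, -0.0955, -0.0005], 0.84)]
marker side [([0.4141, -0.1195, 0.003], 0.74)]
lock_grip top [([0.5943, 0.2591, 0.0437], 0.32)]
post top [([0.4242, 0.1849, 0.1026], 0.83), ([0.5963, 0.2608, 0.0447], 0.55)]
honey_mid top [([0.6248, 0.2014, 0.0826], 0.88), ([0.6247, 0.1982, 0.0438], 0.34)]
biscuit_mid top [([0.5971, 0.1233, 0.0857], 0.68), ([0.4149, -0.1186, -0.0021], 0.5)]
coffee_mid top [([0.5494, -0.4708, 0.0331], 0.74), ([0.4387, -0.3269, 0.0397], 0.54), ([0.5951, 0.2527, 0.0851], 0.53)]
mug top [([0.6979, -0.101, -0.0021], 0.78)]
marker top [([0.5953, 0.123, 0.0844], 0.74), ([0.4107, -0.1178, -0.001], 0.63)]
```

View pics/f.png

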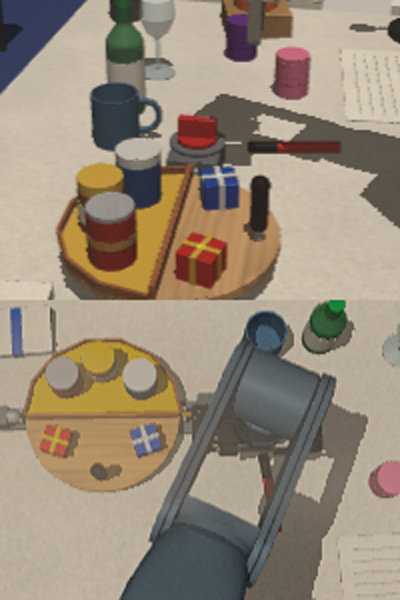

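The knob bar is back in its starting direction (198,130 in the upper half). All three prizes stand upright in the bay facing the hall, and the bystanders are where they were. I'm handing in.

```bash
python3 -c "
from h import *
print(workorder.close_job())"
```

```text
the job is handed in; nothing more can be done
None
```

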